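# Probe the clamped lino tiles and mark the high one

## Robot

A 7-joint arm with a two-finger parallel gripper is mounted at the origin on a cart in front of the work surface, level with it; the furniture and walls round the work are solid. World frame = base frame: x ahead of the robot, y to its left, z up, the work surface at z = 0. Lengths are in m, angles in degrees, forces in N, time in s.
With the tool pointing down it reaches from about 0.425 to 0.875 m from the base axis. Payload 4.7 kg.
Tool frame: the origin (TCP) lies on the mounting face of the last link; the fingertips stand 182 mm ahead of it and the grasp point (between the pads) lies 164 mm ahead of it; z points along the fingers, y is the line along which they close (so a half turn about z gives the same grasp; the last joint's range is limited). The gripper opens to 87 mm and grips with 3 to 60 N. Pads are 19 mm wide; open, the fingers measure 117 mm over their backs; the gripper's body (75 mm by 190 mm) begins 51 mm behind the grasp point.
Start: joints at [70.136, 18.392, -4.016, 83.108, 1.295, 78.541, -3.26], TCP at [0.229, -0.608, 0.405] pointing down, gripper open.
Joint ranges: [-163.93, 163.93], [-17.29, 119.83], [-79.2, 71.16], [3.27, 140.29], [-89.18, 269.18], [5.43, 117.66], [-154.24, 154.24]. Speed limits (degrees/s): [147.25, 147.25, 180, 180, 180, 180, 180].

## Interface

Orientations are given as [roll, pitch, yaw] about the fixed x, y, z axes, in that order (R = Rz(yaw) Ry(pitch) Rx(roll)).
In Python, from cell import env gives the robot as it stands.
- The arm moves only by the tool servo_tool, never from a script. Its argument "plan" is a list of rows, each an object with "xyz": the shift along the tool's x, y, z in cm, a list of three; "twist": the turn, a rotation vector about the tool's x, y, z in degrees, a list of three; "jaw": the closure, from 0 (fully open) to 1 (shut). In form: [{"xyz": [x, y, z], "twist": [wx, wy, wz], "jaw": jaw}, ...]. A call has 1 to 10 rows; each row is the pose to reach, as a shift and turn from the pose commanded when the call began, along the tool's axes at that moment; what a row does not reach only later rows make up. A row lasts 1/12 s, in which the tool goes at most 41.7 mm and 7.16 degrees, less where a joint would pass 70% of its speed; a pose out of reach is approached as far as the arm can. A call with a gripper value outside its range is refused whole. The fingers move at their own pace and stop on an object; "newtons" is the grip in N (left out, the last holds). Time passes only in rows, so rows that repeat a pose let the fingers close. It gives the time, the measured TCP pose, the force, the opening and the grip force at its end, in the units of the state.
- env.get_obs(): the state, without advancing time (a new reading comes with each control period).
- env.read_camera(name): name is "scene" or "top" or "wrist"; returns a dict with "img" (384x512x3 uint8, red, green, blue), "camera_matrix" (3x3 intrinsics, pixels), "R" (3x3) and "t" (3): a world point X has camera coordinates R X + t. Camera axes: x right, y down, z forward; pixel columns grow to the right and rows downward; lengths in m; the calibration is good to about 2 mm. A picture is of the moment at which its call begins. There is no depth.
- env.sign_off(): hands the job in; it is judged then, once.
The state is a dict: "time_s": time; "qpos": joint angles; "joint_velocities": joint speeds; "effort": joint torques, N m; "tool_pos": TCP position; "tool_rot": TCP orientation; "force": force on the tool from outside, world axes, zero at the start; "wrist_torque": the same for the moment, N m; "grip_width": finger opening in m; "grasp_force": force on a finger pad.
Only numpy, scipy, OpenCV 4.12 (cv2) and the standard library are available. Lean on these libraries where they do the work, as an engineer would, in place of code of your own. Each camera call takes 0.05 s, during which the arm holds its last target. There are 200 camera calls.

## Task

Six lino printing tiles lie in a clamping bed: push every yellow clamp cap down until it snaps, then take the orange touch probe from its holder and, holding it upright, gently touch its sprung tip to the middle of all six tiles (near row from left to right, then far row from left to right, never driving the tip to its stop) to find the tile that stands highest. Hang the probe upright in its holder again and lay the black bulldog clip flat on the middle of the highest tile. Finally pull every yellow cap up until it snaps open, leaving the clip lying there and the other things on the table alone.

Things in the scene. Friction and masses are not known exactly. Their poses are not given: they have to be found in the camera images.
- bed: aluminium clamping bed, 216 mm (x) by 282 mm (y), fixed; on it 2 rows of 3 grey-green lino tiles, 54 mm square, centres 56 mm apart. Origin: centre of underside; x away from the robot, y to its left, z up. Plain tile faces and the wooden strips before and behind them are 18 mm up. One tile stands 4 mm higher, two stand 1.5 mm higher, three are plain; which varies, and no listed pose tells it
- point_0 (a point): middle of the tile in the near row, left (seen from the robot), at the height of the plain face, 18 mm above the bed's underside, whatever the tile's own height is
- point_1 (a point): middle of the tile in the near row, middle (seen from the robot), at the height of the plain face, 18 mm above the bed's underside, whatever the tile's own height is
- point_2 (a point): middle of the tile in the near row, right (seen from the robot), at the height of the plain face, 18 mm above the bed's underside, whatever the tile's own height is
- point_3 (a point): middle of the tile in the far row, left (seen from the robot), at the height of the plain face, 18 mm above the bed's underside, whatever the tile's own height is
- point_4 (a point): middle of the tile in the far row, middle (seen from the robot), at the height of the plain face, 18 mm above the bed's underside, whatever the tile's own height is
- point_5 (a point): middle of the tile in the far row, right (seen from the robot), at the height of the plain face, 18 mm above the bed's underside, whatever the tile's own height is
- cap_0 (a joint): vertical slide of the round clamp cap on the bed's left edge, nearer the robot: 0 m = up (open), 0.008 m = fully down (clamped). A detent spring holds it at either end: up to about 7 N moves it, and past half way it snaps on to the other end. Two to four of the four clamps are there
- cap_0_top (a point): centre of the flat top of that cap (bed's left edge, nearer the robot), 51 mm above the table when up, 43 mm when down. The yellow, black-ringed grip is 24 mm across and reaches 18 mm down from the top, standing on a dark collar 28 mm across and 5 mm thick, which has a 12 mm wide toe pointing inward
- cap_1 (a joint): vertical slide of the round clamp cap on the bed's left edge, farther from the robot: 0 m = up (open), 0.008 m = fully down (clamped). A detent spring holds it at either end: up to about 7 N moves it, and past half way it snaps on to the other end. Two to four of the four clamps are there
- cap_1_top (a point): centre of the flat top of that cap (bed's left edge, farther from the robot), 51 mm above the table when up, 43 mm when down. The yellow, black-ringed grip is 24 mm across and reaches 18 mm down from the top, standing on a dark collar 28 mm across and 5 mm thick, which has a 12 mm wide toe pointing inward
- cap_2 (a joint): vertical slide of the round clamp cap on the bed's right edge, nearer the robot: 0 m = up (open), 0.008 m = fully down (clamped). A detent spring holds it at either end: up to about 7 N moves it, and past half way it snaps on to the other end. Two to four of the four clamps are there
- cap_2_top (a point): centre of the flat top of that cap (bed's right edge, nearer the robot), 51 mm above the table when up, 43 mm when down. The yellow, black-ringed grip is 24 mm across and reaches 18 mm down from the top, standing on a dark collar 28 mm across and 5 mm thick, which has a 12 mm wide toe pointing inward
- cap_3 (a joint): vertical slide of the round clamp cap on the bed's right edge, farther from the robot: 0 m = up (open), 0.008 m = fully down (clamped). A detent spring holds it at either end: up to about 7 N moves it, and past half way it snaps on to the other end. Two to four of the four clamps are there
- cap_3_top (a point): centre of the flat top of that cap (bed's right edge, farther from the robot), 51 mm above the table when up, 43 mm when down. The yellow, black-ringed grip is 24 mm across and reaches 18 mm down from the top, standing on a dark collar 28 mm across and 5 mm thick, which has a 12 mm wide toe pointing inward
- probe: touch probe, 160 g, hanging upright in its holder. Origin: centre of the underside of its collar (45 mm across, 5 mm thick); z up along the probe. Square orange grip, 24 x 24 mm, faces square to x and y, from 5 to 57 mm above the origin, 4 mm black button on top; below, a barrel 18 mm across and 26 mm long, then the thin stylus, its free tip 50 mm below the origin
- probe_tip (a point): lowest point of the probe's red-ended stylus (6 mm across); it moves with the stylus
- stylus (a joint): how far the stylus is pushed into the probe: 0 m = free, 0.010 m = at its stop. Spring: about 0.9 N to start it moving, then 0.45 N per mm (5.4 N at the stop)
- holder: grey upright tube on a dark square foot (84 mm), fixed to the table; tube 52 mm outside, 30 mm bore, rim 68 mm above the table. Origin: centre of the underside. The probe hangs in it by its collar, collar underside on the rim, stylus free inside; 18 mm barrel in the 30 mm bore
- clip: loose black bulldog clip with wire lever, the marker, 40 g. Origin: underside; the body reaches from 18 mm behind (-x) to 3 mm ahead (+x) of it, 40 mm wide along its y, 13 mm high; thin wire lever up to 21 mm, which does not obstruct. Lies flat, z up; take it from above across its 40 mm width
- eraser_box: bystander: eraser in a red sleeve, 31 x 66 x 20 mm, origin at its underside
- mint_tin: bystander: small oblong tin, 36 x 64 x 17 mm, origin at its underside
- kneaded_eraser: bystander: grey lump of eraser, 32 x 31 x 16 mm, origin at its underside
- tape: bystander: roll of tape, 104 mm across, 25 mm high, origin at its underside
Not all that is in view belongs to the job. Leave any blue look-alike of the probe alone.

How it is judged (in metres and radians):
On the way, in this order (a step that is already met when the one before it is completed fails the run):
1. every clamp cap that is there is pressed down into its lower detent (value of joint each of cap_0, cap_1, cap_2, cap_3 above 0.006 m), for 0.2 s.
2. with the caps down, the probe's sprung tip is touched to the tile in the near row, left (all of step 1 and value of joint stylus above 0.0008 m and horizontal distance between probe_tip and point_0 below 0.018 m and z of probe_tip in the frame of bed below 0.028 m and angle between probe's own z axis and vertical below 0.35 rad), for 0.05 s.
3. with the caps down, the probe's sprung tip is touched to the tile in the near row, middle (all of step 1 and value of joint stylus above 0.0008 m and horizontal distance between probe_tip and point_1 below 0.018 m and z of probe_tip in the frame of bed below 0.028 m and angle between probe's own z axis and vertical below 0.35 rad), for 0.05 s.
4. with the caps down, the probe's sprung tip is touched to the tile in the near row, right (all of step 1 and value of joint stylus above 0.0008 m and horizontal distance between probe_tip and point_2 below 0.018 m and z of probe_tip in the frame of bed below 0.028 m and angle between probe's own z axis and vertical below 0.35 rad), for 0.05 s.
5. with the caps down, the probe's sprung tip is touched to the tile in the far row, left (all of step 1 and value of joint stylus above 0.0008 m and horizontal distance between probe_tip and point_3 below 0.018 m and z of probe_tip in the frame of bed below 0.028 m and angle between probe's own z axis and vertical below 0.35 rad), for 0.05 s.
6. with the caps down, the probe's sprung tip is touched to the tile in the far row, middle (all of step 1 and value of joint stylus above 0.0008 m and horizontal distance between probe_tip and point_4 below 0.018 m and z of probe_tip in the frame of bed below 0.028 m and angle between probe's own z axis and vertical below 0.35 rad), for 0.05 s.
7. with the caps down, the probe's sprung tip is touched to the tile in the far row, right (all of step 1 and value of joint stylus above 0.0008 m and horizontal distance between probe_tip and point_5 below 0.018 m and z of probe_tip in the frame of bed below 0.028 m and angle between probe's own z axis and vertical below 0.35 rad), for 0.05 s.
8. with the caps still down, the probe hangs in its holder again and the clip rests on the highest tile (all of step 1 and horizontal distance between probe and holder below 0.01 m and angle between probe's own z axis and vertical below 0.12 rad and z of probe in the frame of holder between 0.063 and 0.073 m and z of clip in the frame of bed between 0.0205 and 0.0245 m and angle between clip's own z axis and vertical below 0.1 rad and linear speed of clip below 0.03 m/s and (horizontal distance between clip and point_0 below 0.024 m or horizontal distance between clip and point_1 below 0.024 m or horizontal distance between clip and point_2 below 0.024 m or horizontal distance between clip and point_3 below 0.024 m or horizontal distance between clip and point_4 below 0.024 m or horizontal distance between clip and point_5 below 0.024 m) and contact force between the fingers and clip below 0.1 N), for 0.3 s.
At the end, for the whole second after the job is handed in: Every cap is up again (within 2 mm), the probe hangs upright in its holder (centre within 10 mm, collar on the rim within 5 mm, tilt under 0.12 rad), and the clip lies flat and at rest on the highest tile, its origin within 24 mm of the tile's middle (value of joint each of cap_0, cap_1, cap_2, cap_3 below 0.002 m and horizontal distance between probe and holder below 0.01 m and angle between probe's own z axis and vertical below 0.12 rad and z of probe in the frame of holder between 0.063 and 0.073 m and z of clip in the frame of bed between 0.0205 and 0.0245 m and angle between clip's own z axis and vertical below 0.1 rad and linear speed of each of clip, probe below 0.03 m/s and (horizontal distance between clip and point_0 below 0.024 m or horizontal distance between clip and point_1 below 0.024 m or horizontal distance between clip and point_2 below 0.024 m or horizontal distance between clip and point_3 below 0.024 m or horizontal distance between clip and point_4 below 0.024 m or horizontal distance between clip and point_5 below 0.024 m)); the robot touches nothing.
It fails at once if the stylus is driven to its stop (pushed in more than 9 mm) (value of joint stylus above 0.009 m).
It fails at once if a bystander is pushed more than 30 mm (distance of any of eraser_box, mint_tin, kneaded_eraser, tape from where it was at the start of the episode above 0.03 m).
Of clamp_0, clamp_1, clamp_2, clamp_3 only 2 to 4 are there at a start; the rules pass over those that are not, and their reading is None.
At some moment in a run one of clip may be knocked a few centimetres aside while the robot is not near it.
It also fails if it takes over 208 s, if anything falls off the work surface, if the arm or the gripper's body presses on something with over 40 N, if the wrist force passes 120 N, or if a joint passes its speed limit or range.

## Working session

There is one attempt and no reset: what is moved stays moved. The work goes in short steps, Python scripts to look and compute and a tool call to move; the robot and the scene stay as the last step left them, time stands still between calls to the robot, and variables do not carry over. Pictures are saved under pics/ and viewed, at most 14 in all, crops included, and the job is handed in when it is done.

Besides the shell and the picture viewer there is one more tool, called after "Emit:" by a JSON object that holds its "method" and its "body". servo_tool: Moves the arm, as the interface text tells. Its arguments: {"type":"object","properties":{"plan":{"type":"array","items":{"type":"object","properties":{"xyz":{"type":"array","items":{"type":"number"}},"twist":{"type":"array","items":{"type":"number"}},"jaw":{"type":"number"}}}},"newtons":{"type":"number"}},"required":["plan"]}

```bash
ls; mkdir -p pics
cat > h.py <<'E'
import numpy as np, cv2
from cell import env
def cam(n, save=None):
    c=env.read_camera(n)
    if save: cv2.imwrite(f'pics/{save}.png', cv2.cvtColor(c['img'],cv2.COLOR_RGB2BGR))
    return c
def ray(c,uv,z):
    K,R,t=c['camera_matrix'],c['R'],c['t']
    d=R.T@np.linalg.solve(K,[uv[0],uv[1],1]); o=-R.T@t
    return o+d*(z-o[2])/d[2]
def pix(c,X):
    p=c['camera_matrix']@(c['R']@np.array(X)+c['t']); return p[:2]/p[2]
E
python3 - <<'E'
from h import *
a=cam('top','top0'); b=cam('scene','scene0')
for c in (a,b): print((-c['R'].T@c['t']).round(3), c['camera_matrix'][0].round(1))
big=np.hstack([a['img']]); cv2.imwrite('pics/top0b.png',cv2.resize(cv2.cvtColor(a['img'],cv2.COLOR_RGB2BGR),(800,600),interpolation=cv2.INTER_CUBIC))
cv2.imwrite('pics/scene0b.png',cv2.resize(cv2.cvtColor(b['img'],cv2.COLOR_RGB2BGR),(800,600),interpolation=cv2.INTER_CUBIC))
print(env.get_obs())
E
```

```text
pics
[ 0.331 -0.033  1.21 ] [444.3   0.  253.4]
[-0.279 -0.583  0.644] [358.3   0.  260.9]
{'time_s': 0.1, 'qpos': array([70.13653196, 18.43358712, -4.0152936 , 83.16720015,  1.29703262,
       78.54119968, -3.2581496 ]), 'joint_velocities': array([-0.03248259, -0.06732176, -0.07232321, -0.15080645,  0.01582124,
       -0.04345175,  0.04399513]), 'effort': array([ 1.92442099e-04, -4.92575204e+01, -4.05446040e-01, -3.13398027e+01,
       -6.39443309e-02,  3.95241135e-02,  7.20230173e-05]), 'tool_pos': array([ 0.22935148, -0.60799663,  0.40379073]), 'tool_rot': array([-1.79903356e+02,  7.52132996e-03,  2.06750832e+01]), 'force': array([-0.47831199, -1.14807846, -0.05547232]), 'wrist_torque': array([ 0.01227099,  0.00286435, -0.02336501]), 'grasp_force': 0.0, 'grip_width': 0.0871790745169012}
```

View pics/top0b.png

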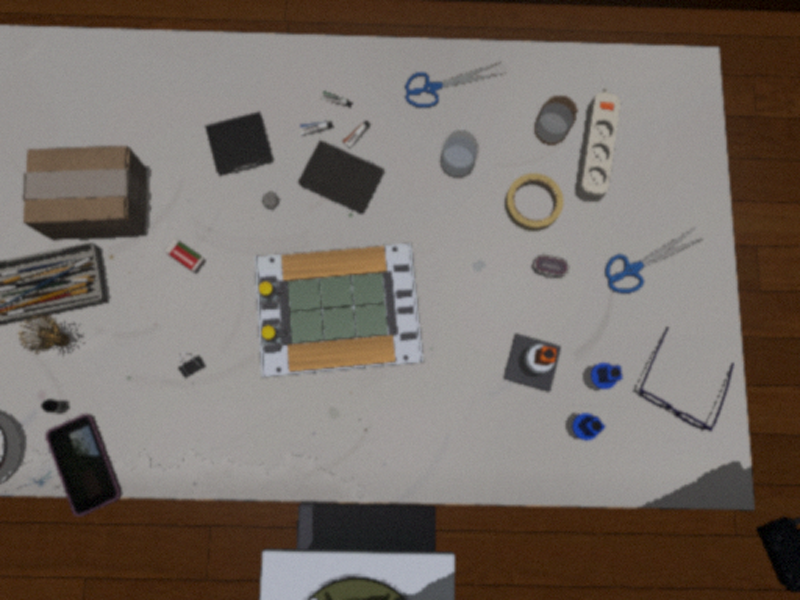

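View pics/scene0b.png

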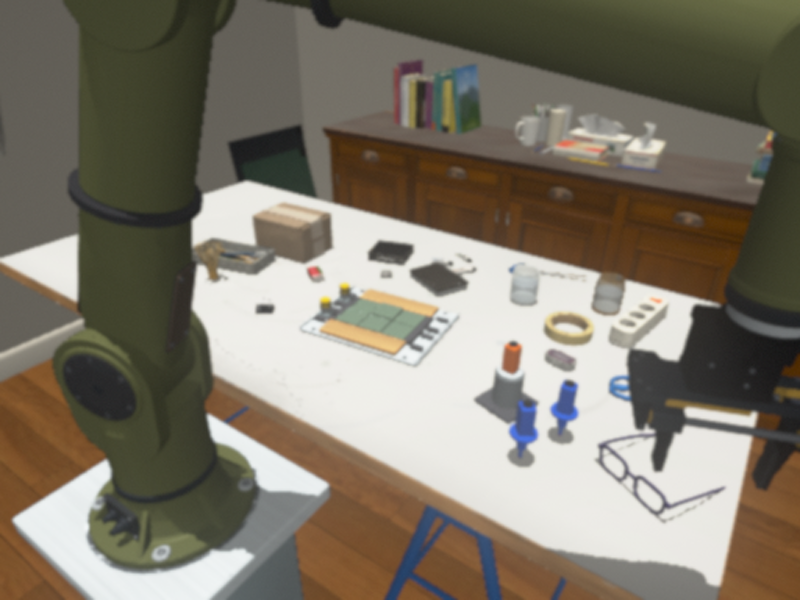

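The top view (800-wide) shows the bed with caps at (266,288) and (268,332), both on the left edge. The orange probe in its holder is at (543,357), the clip at (192,366), and the blue decoys at (605,375) and (585,427). The scene view agrees: two caps.

Run:
```python
from h import *
c=cam('top'); s=cam('scene')
def blobs(c,lo,hi,z,amin,roi=None,name=''):
    hsv=cv2.cvtColor(c['img'],cv2.COLOR_RGB2HSV); m=cv2.inRange(hsv,lo,hi)
    if roi: q=np.zeros_like(m); x0,y0,x1,y1=roi; q[y0:y1,x0:x1]=m[y0:y1,x0:x1]; m=q
    for k in cv2.findContours(m,cv2.RETR_EXTERNAL,cv2.CHAIN_APPROX_NONE)[0]:
        if cv2.contourArea(k)<amin: continue
        M=cv2.moments(k); u=(M['m10']/M['m00'],M['m01']/M['m00'])
        W=np.array([ray(c,p[0],z)[:2] for p in k])*1000
        r=cv2.minAreaRect(W.astype(np.float32))
        print(name,np.round(u,1),cv2.contourArea(k),'centroid',ray(c,u,z).round(4),'rect',np.round(r[0],1),np.round(r[1],1),round(r[2],1))
    return m
blobs(c,(20,120,80),(35,255,255),.049,20,(150,150,280,260),'cap')
blobs(s,(20,150,80),(35,255,255),.045,10,(190,170,240,210),'cap_s')
blobs(c,(35,30,40),(90,255,200),.018,300,(150,150,280,260),'tiles')
blobs(c,(10,60,80),(19,255,255),.018,200,(150,150,280,260),'wood')
blobs(c,(0,150,80),(15,255,255),.125,20,(315,200,380,260),'probe')
blobs(s,(0,150,80),(15,255,255),.1,20,(300,200,350,260),'probe_s')
blobs(c,(0,0,0),(180,255,90),.006,300,(315,205,365,260),'foot')
blobs(c,(0,0,0),(180,255,90),.006,20,(105,220,140,250),'clip')
i=cv2.cvtColor(c['img'],cv2.COLOR_RGB2BGR)
f=lambda x0,y0,w,h:cv2.resize(i[y0:y0+h,x0:x0+w],(400,300),interpolation=cv2.INTER_NEAREST)
cv2.imwrite('pics/crops.png',np.vstack([np.hstack([f(100,215,60,45),f(310,200,80,60)]),np.hstack([f(150,145,140,105),f(320,150,60,45)])]))
```

```text
cap [171.5 212.3] 53.0 centroid [0.5075 0.161  0.049 ] rect [507.2 161. ] [24.1 18.4] 3.1
cap [169.7 184.1] 52.0 centroid [0.5833 0.17   0.049 ] rect [583.7 169.3] [21.8 21.5] 1.5
tiles [205.1 197.5] 1322.5 centroid [0.5552 0.0773 0.018 ] rect [556.3  76.6] [109.  107.2] 6.2
tiles [235.9 194.2] 585.5 centroid [ 0.5666 -0.0064  0.018 ] rect [565.7  -6.9] [108.3  51. ] 5.0
wood [217.9 225.6] 1112.5 centroid [0.4791 0.0398 0.018 ] rect [479.1  39.5] [ 48.1 182.2] 6.6
wood [213.2 168.2] 1032.5 centroid [0.6382 0.0584 0.018 ] rect [638.1  58. ] [ 48.6 182.4] 6.8
probe [350.2 226.7] 73.0 centroid [ 0.4707 -0.2924  0.125 ] rect [ 471. -292.] [24.7 22.8] 88.6
foot [340.  231.8] 840.0 centroid [ 0.4712 -0.2928  0.006 ] rect [ 471.8 -292.7] [81.9 82.4] 74.8
clip [122.4 234.2] 102.5 centroid [0.4515 0.2967 0.006 ] rect [451.3 297.3] [22.3 40. ] 32.0
```

View pics/crops.png

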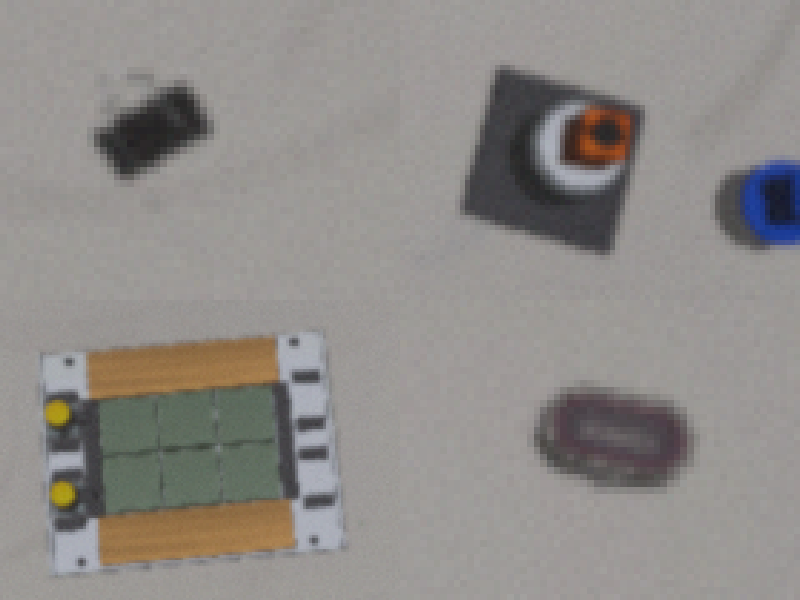

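The crops show the clip rotated about 32° with its lever up-left, the probe in its holder (foot turned about -15°), and the mint tin to the right. Bed yaw is about 6.6° and its centre is (0.559, 0.049).

```bash
cat >> h.py <<'E'
from scipy.spatial.transform import Rotation as Ro
import sys
B=np.array([.559,.0488]); th=np.radians(6.6)
def bed(x,y): return B+np.array([x*np.cos(th)-y*np.sin(th), x*np.sin(th)+y*np.cos(th)])
def go(x,y,z,yaw):
    "shift/twist to bring FINGERTIPS to x,y,z with tool down and given yaw"
    o=env.get_obs(); R=Ro.from_euler('xyz',o['tool_rot'],degrees=True)
    T=Ro.from_euler('xyz',[180,0,yaw],degrees=True)
    d=R.inv().apply(np.array([x,y,z+.182])-o['tool_pos'])*100
    print('xyz cm',d.round(2),'twist',(R.inv()*T).as_rotvec(degrees=True).round(1),'rows',np.linalg.norm(d)/4.17)
def st():
    o=env.get_obs(); p=o['tool_pos']-[0,0,.182]
    print('t',o['time_s'],'tip',p.round(4),'rpy',o['tool_rot'].round(2),'F',o['force'].round(2),'w',round(o['grip_width'],4),'g',o['grasp_force'],'q',o['qpos'].round(0))
E
python3 -c "
from h import *
go(.43,-.22,.25,75)"
```

```text
xyz cm [ 32.47 -29.23  -2.76] twist [ -0.1  -0.  -54.3] rows 10.496832302169768
```

Emit:
{"method": "servo_tool", "body": {"plan": [{"xyz": [32.5, -29.2, -2.8], "twist": [0, 0, -54], "jaw": 0}, {"xyz": [32.5, -29.2, -2.8], "twist": [0, 0, -54], "jaw": 0}, {"xyz": [32.5, -29.2, -2.8], "twist": [0, 0, -54], "jaw": 0}, {"xyz": [32.5, -29.2, -2.8], "twist": [0, 0, -54], "jaw": 0}, {"xyz": [32.5, -29.2, -2.8], "twist": [0, 0, -54], "jaw": 0}, {"xyz": [32.5, -29.2, -2.8], "twist": [0, 0, -54], "jaw": 0}, {"xyz": [32.5, -29.2, -2.8], "twist": [0, 0, -54], "jaw": 0}, {"xyz": [32.5, -29.2, -2.8], "twist": [0, 0, -54], "jaw": 0}, {"xyz": [32.5, -29.2, -2.8], "twist": [0, 0, -54], "jaw": 0}, {"xyz": [32.5, -29.2, -2.8], "twist": [0, 0, -54], "jaw": 0}]}}

```text
time_s: 1.03
tool_pos: [0.4211, -0.2369, 0.4316]
tool_rot: [180.0, 0.0, 74.7]
force: [0.6, -0.6, 0.5]
grip_width: 0.0871
grasp_force: 0.0
```

```bash
python3 -c "
from h import *
st(); c=cam('wrist','w1'); print((-c['R'].T@c['t']).round(3),c['R'].round(2).tolist()); print(pix(c,[.471,-.2925,.127]))
x,y=bed(-.038,.117); print(x,y); go(x,y,.1,96.6)"
```

```text
t 1.0333 tip [ 0.4211 -0.2369  0.2496] rpy [1.7998e+02 4.0000e-02 7.4670e+01] F [ 0.63 -0.58  0.52] w 0.0871 g 0.0 q [ 53.  -2. -26. 103.  -1.  79.  12.]
[ 0.439 -0.17   0.41 ] [[0.96, -0.26, 0.0], [-0.25, -0.93, 0.26], [-0.07, -0.25, -0.97]]
[322.66421379 228.64598972]
0.5078041882995196 0.16065700185651746
xyz cm [39.63 -1.92 15.23] twist [  0.2  -0.2 -21.2] rows 10.19070979219653
```

View pics/w1.png

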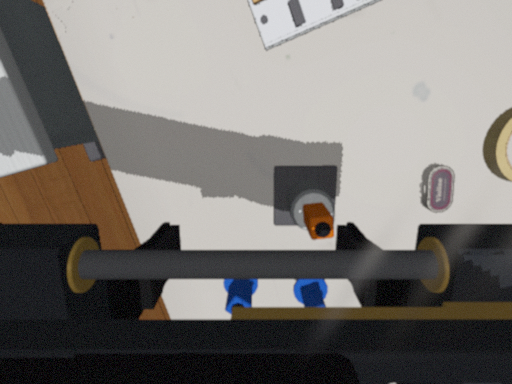

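The wrist view shows the probe button at (321,230), 2 px from the prediction, with the two blue probes in front of it at (240,290) and (311,290). On to the first cap.

Emit:
{"method": "servo_tool", "body": {"plan": [{"xyz": [39.6, -1.9, 15.2], "twist": [0, 0, -21.5], "jaw": 1}, {"xyz": [39.6, -1.9, 15.2], "twist": [0, 0, -21.5], "jaw": 1}, {"xyz": [39.6, -1.9, 15.2], "twist": [0, 0, -21.5], "jaw": 1}, {"xyz": [39.6, -1.9, 15.2], "twist": [0, 0, -21.5], "jaw": 1}, {"xyz": [39.6, -1.9, 15.2], "twist": [0, 0, -21.5], "jaw": 1}, {"xyz": [39.6, -1.9, 15.2], "twist": [0, 0, -21.5], "jaw": 1}, {"xyz": [39.6, -1.9, 15.2], "twist": [0, 0, -21.5], "jaw": 1}, {"xyz": [39.6, -1.9, 15.2], "twist": [0, 0, -21.5], "jaw": 1}, {"xyz": [39.6, -1.9, 15.2], "twist": [0, 0, -21.5], "jaw": 1}, {"xyz": [39.6, -1.9, 15.2], "twist": [0, 0, -21.5], "jaw": 1}]}}

```text
time_s: 1.92
tool_pos: [0.5056, 0.1421, 0.2816]
tool_rot: [180.0, 0.0, 96.1]
force: [0.8, -0.5, -0.8]
grip_width: 0.0285
grasp_force: 0.0
```

```bash
python3 -c "
from h import *
st(); c=cam('wrist','w2'); print([pix(c,[*bed(s*.038,.117),.051]).round(0) for s in (-1,1)],[pix(c,[*bed(s*.028,k*.056),.018]).round(0) for s in (-1,1) for k in (1,0,-1)]); 
x,y=bed(-.038,.117); go(x,y,.06,96.6)"
```

```text
t 1.9167 tip [0.5056 0.1421 0.0996] rpy [1.7996e+02 3.0000e-02 9.6130e+01] F [ 0.78 -0.48 -0.75] w 0.0285 g 0.0 q [ 24.  14. -48. 108.  12.  63. -22.]
[array([264., 188.]), array([374., 187.])] [array([275., 249.]), array([275., 307.]), array([274., 359.]), array([342., 248.]), array([338., 306.]), array([334., 359.])]
xyz cm [0.95 0.45 3.72] twist [-0.1 -0.5  0.1] rows 0.9266374305896096
```

View pics/w2.png

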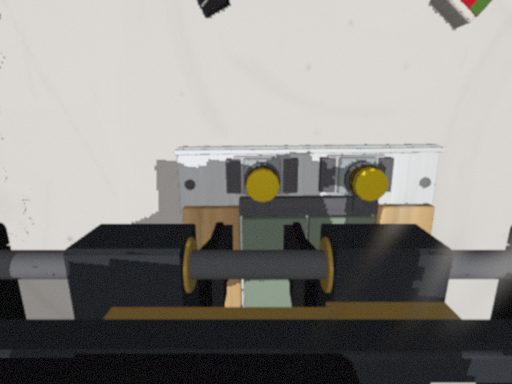

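Caps appear at (263,184) and (370,182), within a few px of the prediction, so the bed pose holds.

```bash
python3 -c "
from h import *
st(); x,y=bed(-.038,.117); go(x,y,.06,96.6)"
```

```text
t 1.9667 tip [0.5045 0.1504 0.0971] rpy [-179.92   -0.48   96.66] F [0.57 6.55 0.54] w 0.0244 g 0.0 q [ 24.  15. -48. 108.  12.  63. -22.]
xyz cm [0.95 0.45 3.72] twist [-0.1 -0.5  0.1] rows 0.9266374305896096
```

Emit:
{"method": "servo_tool", "body": {"plan": [{"xyz": [0.9, 0.3, 2.5], "twist": [0, 0, 0], "jaw": 1}, {"xyz": [0.9, 0.3, 2.5], "twist": [0, 0, 0], "jaw": 1}, {"xyz": [0.9, 0.3, 2.5], "twist": [0, 0, 0], "jaw": 1}, {"xyz": [0.9, 0.3, 2.5], "twist": [0, 0, 0], "jaw": 1}, {"xyz": [0.9, 0.3, 2.5], "twist": [0, 0, 0], "jaw": 1}, {"xyz": [0.9, 0.3, 2.5], "twist": [0, 0, 0], "jaw": 1}]}}

```text
time_s: 2.47
tool_pos: [0.508, 0.1489, 0.2584]
tool_rot: [179.9, 0.1, 96.1]
force: [-0.3, -0.8, 1.5]
grip_width: 0.0008
grasp_force: 0.0
```

```bash
python3 -c "
from h import *
st(); x,y=bed(-.038,.118); go(x,y,.04,96.6)"
```

```text
t 2.4667 tip [0.508  0.1489 0.0764] rpy [1.7988e+02 6.0000e-02 9.6060e+01] F [-0.25 -0.76  1.55] w 0.0008 g 0.0 q [ 23.  16. -47. 109.  14.  61. -24.]
xyz cm [1.27 0.09 3.64] twist [ 0.1  0.1 -0.5] rows 0.9250283214546318
```

Emit:
{"method": "servo_tool", "body": {"plan": [{"xyz": [1.2, 0.1, 1.5], "twist": [0, 0, 0], "jaw": 1}, {"xyz": [1.2, 0.1, 2.0], "twist": [0, 0, 0], "jaw": 1}, {"xyz": [1.2, 0.1, 2.4], "twist": [0, 0, 0], "jaw": 1}, {"xyz": [1.2, 0.1, 2.8], "twist": [0, 0, 0], "jaw": 1}, {"xyz": [1.2, 0.1, 3.1], "twist": [0, 0, 0], "jaw": 1}, {"xyz": [1.2, 0.1, 3.4], "twist": [0, 0, 0], "jaw": 1}, {"xyz": [1.2, 0.1, 3.4], "twist": [0, 0, 0], "jaw": 1}, {"xyz": [1.2, 0.1, 3.4], "twist": [0, 0, 0], "jaw": 1}]}}

```text
time_s: 3.13
tool_pos: [0.5076, 0.1618, 0.2255]
tool_rot: [180.0, 0.1, 96.1]
force: [-6.4, -2.6, 18.5]
grip_width: 0.0004
grasp_force: 9.0
```

```bash
python3 -c "
from h import *
st(); x,y=bed(-.038,.118); go(x,y,.04,96.6)"
```

```text
t 3.1333 tip [0.5076 0.1618 0.0435] rpy [1.800e+02 1.300e-01 9.614e+01] F [-6.39 -2.57 18.46] w 0.0004 g 9.010588388191536 q [ 20.  20. -46. 110.  17.  58. -28.]
xyz cm [-0.02  0.01  0.35] twist [ 0.   0.1 -0.5] rows 0.08328848230601438
```

Emit:
{"method": "servo_tool", "body": {"plan": [{"xyz": [0, 0, -2.5], "twist": [0, 0, 0], "jaw": 1}, {"xyz": [0, 3.8, -2.5], "twist": [0, 0, 0], "jaw": 1}, {"xyz": [0.1, 7.6, -2.0], "twist": [0, 0, 0], "jaw": 1}, {"xyz": [0.1, 7.6, -1.3], "twist": [0, 0, 0], "jaw": 1}, {"xyz": [0.1, 7.6, -0.9], "twist": [0, 0, 0], "jaw": 1}, {"xyz": [0.1, 7.6, -0.6], "twist": [0, 0, 0], "jaw": 1}, {"xyz": [0.1, 7.6, -0.3], "twist": [0, 0, 0], "jaw": 1}, {"xyz": [0.1, 7.6, 0], "twist": [0, 0, 0], "jaw": 1}, {"xyz": [0.1, 7.6, 0], "twist": [0, 0, 0], "jaw": 1}, {"xyz": [0.1, 7.6, 0], "twist": [0, 0, 0], "jaw": 1}]}}

```text
time_s: 3.97
tool_pos: [0.5814, 0.1716, 0.2255]
tool_rot: [-180.0, 0.1, 96.2]
force: [-5.3, -2.4, 14.4]
grip_width: 0.0002
grasp_force: 7.3
```

```bash
python3 -c "
from h import *
st(); print(bed(.038,.118)); go(.43,-.12,.19,66)"
```

```text
t 3.9667 tip [0.5814 0.1716 0.0435] rpy [-1.7995e+02  1.3000e-01  9.6220e+01] F [-5.28 -2.43 14.43] w 0.0002 g 7.2799363208469 q [ 16.  28. -43.  99.  22.  61. -29.]
[0.58318558 0.1703856 ]
xyz cm [-27.38 -18.23 -14.57] twist [-0.   0.1 30.2] rows 8.626264033439336
```

Emit:
{"method": "servo_tool", "body": {"plan": [{"xyz": [-2, -1, -4], "twist": [0, 0, 5], "jaw": 0}, {"xyz": [-27, -12, -14.6], "twist": [0, 0, 21], "jaw": 0}, {"xyz": [-27, -12, -14.6], "twist": [0, 0, 21], "jaw": 0}, {"xyz": [-27, -12, -14.6], "twist": [0, 0, 21], "jaw": 0}, {"xyz": [-27, -12, -14.6], "twist": [0, 0, 21], "jaw": 0}, {"xyz": [-50, -7, -14.6], "twist": [0, 0, 21], "jaw": 0}, {"xyz": [-50, -7, -14.6], "twist": [0, 0, 21], "jaw": 0}, {"xyz": [-50, -7, -14.6], "twist": [0, 0, 21], "jaw": 0}, {"xyz": [-50, -7, -14.6], "twist": [0, 0, 21], "jaw": 0}, {"xyz": [-50, -7, -14.6], "twist": [0, 0, 21], "jaw": 0}]}}

```text
time_s: 4.8
tool_pos: [0.5505, -0.2016, 0.3507]
tool_rot: [-180.0, 0.1, 75.2]
force: [1.2, 0.1, 0.6]
grip_width: 0.0595
grasp_force: 0.0
```

```bash
python3 -c "
from h import *
st(); go(.44,-.33,.2,75)"
```

```text
t 4.8 tip [ 0.5505 -0.2016  0.1687] rpy [-1.7997e+02  6.0000e-02  7.5200e+01] F [1.18 0.06 0.58] w 0.0595 g 0.0 q [ 46.  15. -33.  96.   9.  72.  -4.]
xyz cm [-15.24  -7.41  -3.11] twist [-0.   0.1  0.2] rows 4.131797210442534
```

Emit:
{"method": "servo_tool", "body": {"plan": [{"xyz": [-5, -2, -3.1], "twist": [0, 0, 0], "jaw": 0}, {"xyz": [-10, -5, -3.1], "twist": [0, 0, 0], "jaw": 0}, {"xyz": [-15.2, -7.4, -3.1], "twist": [0, 0, 0], "jaw": 0}, {"xyz": [-15.2, -7.4, -3.1], "twist": [0, 0, 0], "jaw": 0}, {"xyz": [-15.2, -7.4, -3.1], "twist": [0, 0, 0], "jaw": 0}, {"xyz": [-15.2, -7.4, -3.1], "twist": [0, 0, 0], "jaw": 0}, {"xyz": [-15.2, -7.4, -3.1], "twist": [0, 0, 0], "jaw": 0}, {"xyz": [-15.2, -7.4, -3.1], "twist": [0, 0, 0], "jaw": 0}]}}

```text
time_s: 5.47
tool_pos: [0.4421, -0.3265, 0.3812]
tool_rot: [-180.0, -0.0, 75.3]
force: [1.1, -0.3, -0.0]
grip_width: 0.087
grasp_force: 0.0
```

```bash
python3 -c "
from h import *
st(); c=cam('wrist','w3'); t=cam('top','top1')
y=cv2.inRange(cv2.cvtColor(t['img'],cv2.COLOR_RGB2HSV),(20,120,80),(35,255,255)); n,_,s,ce=cv2.connectedComponentsWithStats(y[150:260,150:280]); print(s[1:,4],ce[1:]+150)
m=cv2.inRange(cv2.cvtColor(c['img'],cv2.COLOR_RGB2HSV),(0,150,60),(15,255,255))
m=cv2.morphologyEx(m,cv2.MORPH_CLOSE,np.ones((15,15)))
k=max(cv2.findContours(m,0,1)[0],key=cv2.contourArea); print(cv2.boundingRect(k),cv2.approxPolyDP(k,4,True)[:,0].tolist())
for z in (.125,):
  print([ray(c,p[0],z).round(4)[:2].tolist() for p in cv2.approxPolyDP(k,4,True)])
print(pix(c,[.471,-.2925,.129]))
go(.471,-.2925,.16,75)"
```

```text
t 5.4667 tip [ 0.4421 -0.3265  0.1992] rpy [-1.7999e+02 -4.0000e-02  7.5310e+01] F [ 1.07 -0.31 -0.02] w 0.087 g 0.0 q [ 59.   9. -28.  99.   4.  74.  16.]
[67 68] [[170.11940299 185.        ]
 [171.83823529 212.94117647]]
(0, 115, 91, 109) [[0, 116], [0, 223], [89, 223], [46, 116]]
[[0.2764, -0.2146], [0.2385, -0.2904], [0.3073, -0.3084], [0.3089, -0.2231]]
[284.3318088 152.5126406]
xyz cm [4.   1.9  3.93] twist [-0.  -0.   0.4] rows 1.4210071799205684
```

View pics/w3.png

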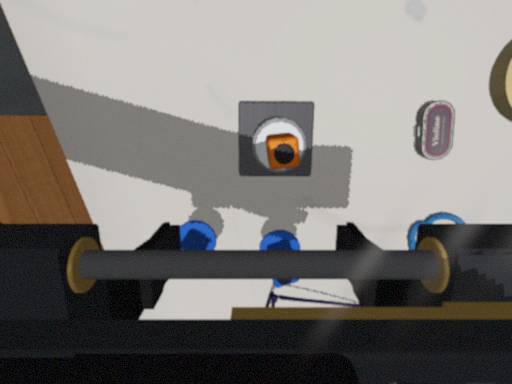

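The button is at (284,154), matching the predicted (284,152.5). The grip looks turned about 5° relative to the foot; I'll measure it.

```bash
python3 -c "
from h import *
i=cv2.imread('pics/w3.png'); c=cam('wrist')
h=cv2.cvtColor(i,cv2.COLOR_BGR2HSV); m=cv2.inRange(h,(0,150,60),(16,255,255)); m[:, :255]=0; m[:,315:]=0; m[:110]=0; m[185:]=0
print(np.unique(h[m>0][:,2]//20*20,return_counts=True))
m=cv2.morphologyEx(m,cv2.MORPH_CLOSE,np.ones((11,11)))
for v in (60,150,190):
  q=cv2.morphologyEx(m&cv2.inRange(h[:,:,2],v,255),cv2.MORPH_CLOSE,np.ones((13,13)))
  k=max(cv2.findContours(q,0,1)[0],key=cv2.contourArea)
  W=np.array([ray(c,p[0],.125)[:2] for p in k])*1000
  print(v,cv2.minAreaRect(W.astype(np.float32)))
cv2.imwrite('pics/crop3.png',cv2.resize(i[120:185,250:320],(700,600),interpolation=cv2.INTER_CUBIC))
"
```

```text
(array([ 60,  80, 100, 120, 140, 160, 180, 200, 220], dtype=uint8), array([ 14,  61, 112, 208,  29,  37,  73, 118,   7]))
60 ((470.7663879394531, -291.8852844238281), (25.75669288635254, 22.710886001586914), 83.01850128173828)
150 ((472.0063781738281, -287.3818054199219), (11.88717269897461, 22.66801643371582), 75.41950225830078)
190 ((471.9698486328125, -287.3629455566406), (10.401151657104492, 21.09657096862793), 75.41984558105469)
```

View pics/crop3.png

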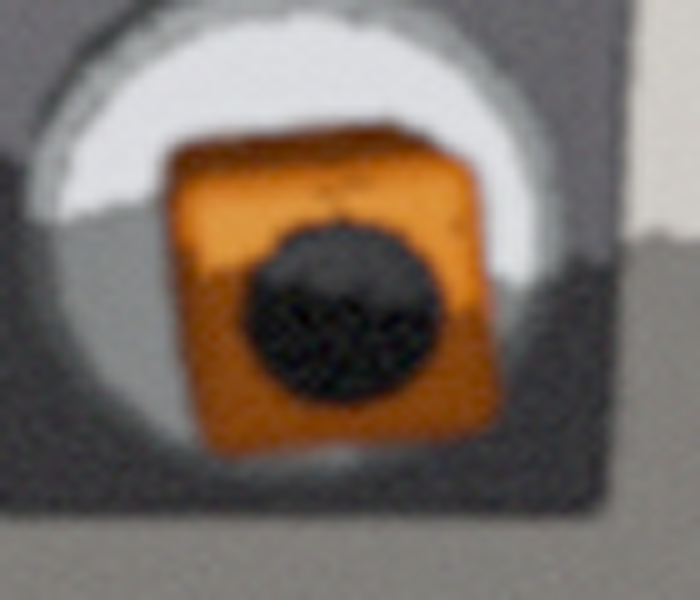

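The crop shows the grip turned about 7° from the foot, so I'll grip at tool yaw 83.

```bash
python3 -c "
from h import *
st(); go(.471,-.292,.16,83)"
```

```text
t 5.6167 tip [ 0.4424 -0.3267  0.1993] rpy [-1.800e+02 -2.000e-02  7.536e+01] F [ 0.52 -0.81 -0.47] w 0.0872 g 0.0 q [ 59.   9. -28.  99.   4.  74.  16.]
xyz cm [4.08 1.89 3.93] twist [-0.  -0.  -7.6] rows 1.4310537966964063
```

Emit:
{"method": "servo_tool", "body": {"plan": [{"xyz": [2, 1, 2], "twist": [0, 0, -4], "jaw": 0}, {"xyz": [4.1, 1.9, 3.9], "twist": [0, 0, -7.6], "jaw": 0}, {"xyz": [4.1, 1.9, 3.9], "twist": [0, 0, -7.6], "jaw": 0}, {"xyz": [4.1, 1.9, 3.9], "twist": [0, 0, -7.6], "jaw": 0}, {"xyz": [4.1, 1.9, 3.9], "twist": [0, 0, -7.6], "jaw": 0}, {"xyz": [4.1, 1.9, 3.9], "twist": [0, 0, -7.6], "jaw": 0}]}}

```text
time_s: 6.12
tool_pos: [0.4703, -0.2942, 0.343]
tool_rot: [180.0, 0.1, 82.7]
force: [-0.5, 0.4, 0.7]
grip_width: 0.0872
grasp_force: 0.0
```

```bash
python3 -c "
from h import *
st(); go(.471,-.292,.08,83)"
```

```text
t 6.1167 tip [ 0.4703 -0.2942  0.161 ] rpy [1.7996e+02 6.0000e-02 8.2730e+01] F [-0.54  0.35  0.66] w 0.0872 g 0.0 q [ 56.  11. -30. 101.   6.  70.  17.]
xyz cm [0.23 0.04 8.1 ] twist [ 0.   0.1 -0.3] rows 1.9436312881809539
```

Emit:
{"method": "servo_tool", "body": {"plan": [{"xyz": [0.2, 0, 2], "twist": [0, 0, 0], "jaw": 0}, {"xyz": [0.2, 0, 4], "twist": [0, 0, 0], "jaw": 0}, {"xyz": [0.2, 0, 6], "twist": [0, 0, 0], "jaw": 0}, {"xyz": [0.2, 0, 7.5], "twist": [0, 0, 0], "jaw": 0}, {"xyz": [0.2, 0, 8], "twist": [0, 0, 0], "jaw": 0}, {"xyz": [0.2, 0, 8], "twist": [0, 0, 0], "jaw": 0.5}, {"xyz": [0.2, 0, 8], "twist": [0, 0, 0], "jaw": 1}, {"xyz": [0.2, 0, 8], "twist": [0, 0, 0], "jaw": 1}, {"xyz": [0.2, 0, 8], "twist": [0, 0, 0], "jaw": 1}, {"xyz": [0.2, 0, 8], "twist": [0, 0, 0], "jaw": 1}], "newtons": 20}}

```text
time_s: 6.95
tool_pos: [0.4709, -0.2919, 0.2635]
tool_rot: [179.9, 0.1, 82.8]
force: [-0.2, 0.2, 0.9]
grip_width: 0.0615
grasp_force: 0.0
```

Emit:
{"method": "servo_tool", "body": {"plan": [{"xyz": [0, 0, 0], "twist": [0, 0, 0], "jaw": 1}, {"xyz": [0, 0, 0], "twist": [0, 0, 0], "jaw": 1}, {"xyz": [0, 0, 0], "twist": [0, 0, 0], "jaw": 1}, {"xyz": [0, 0, 0], "twist": [0, 0, 0], "jaw": 1}, {"xyz": [0, 0, 0], "twist": [0, 0, 0], "jaw": 1}], "newtons": 20}}

```text
time_s: 7.37
tool_pos: [0.4705, -0.2917, 0.2624]
tool_rot: [-180.0, 0.0, 82.8]
force: [0.6, 1.0, -0.6]
grip_width: 0.0285
grasp_force: 0.0
```

```bash
python3 -c "
from h import *
st()"
```

```text
t 7.3667 tip [ 0.4705 -0.2917  0.0804] rpy [-180.      0.     82.77] F [ 0.59  0.96 -0.63] w 0.0285 g 0.0 q [ 55.  16. -30. 106.   9.  61.  15.]
```

Emit:
{"method": "servo_tool", "body": {"plan": [{"xyz": [0, 0, 0], "twist": [0, 0, 0], "jaw": 1}, {"xyz": [0, 0, 0], "twist": [0, 0, 0], "jaw": 1}, {"xyz": [0, 0, 0], "twist": [0, 0, 0], "jaw": 1}, {"xyz": [0, 0, 0], "twist": [0, 0, 0], "jaw": 1}, {"xyz": [0, 0, 0], "twist": [0, 0, 0], "jaw": 1}], "newtons": 25}}

```text
time_s: 7.78
tool_pos: [0.4705, -0.2916, 0.2624]
tool_rot: [180.0, 0.0, 82.8]
force: [-0.1, 0.1, -0.5]
grip_width: 0.0241
grasp_force: 25.0
```

Emit:
{"method": "servo_tool", "body": {"plan": [{"xyz": [0, 0, -1], "twist": [0, 0, 0], "jaw": 1}, {"xyz": [0, 0, -2], "twist": [0, 0, 0], "jaw": 1}, {"xyz": [0, 0, -4], "twist": [0, 0, 0], "jaw": 1}, {"xyz": [0, 0, -6.5], "twist": [0, 0, 0], "jaw": 1}, {"xyz": [0, 0, -8], "twist": [0, 0, 0], "jaw": 1}, {"xyz": [0, 0, -8], "twist": [0, 0, 0], "jaw": 1}, {"xyz": [0, 0, -8], "twist": [0, 0, 0], "jaw": 1}, {"xyz": [0, 0, -8], "twist": [0, 0, 0], "jaw": 1}], "newtons": 25}}

```text
time_s: 8.45
tool_pos: [0.4701, -0.2915, 0.3417]
tool_rot: [-179.9, -0.0, 82.8]
force: [-0.9, -0.9, -1.3]
grip_width: 0.0237
grasp_force: 25.0
```

```bash
python3 -c "
from h import *
st(); x,y=bed(-.028,.056); print(x,y); go(x,y,.17,90)"
```

```text
t 8.45 tip [ 0.4701 -0.2915  0.1597] rpy [-1.7993e+02 -2.0000e-02  8.2770e+01] F [-0.91 -0.85 -1.27] w 0.0237 g 24.96576443547383 q [ 56.  11. -30. 101.   6.  70.  17.]
0.5247490821355885 0.10121063465982194
xyz cm [39.65  0.48 -1.03] twist [-0.1 -0.  -7.2] rows 9.511866396254673
```

Emit:
{"method": "servo_tool", "body": {"plan": [{"xyz": [4, 0, -0.5], "twist": [0, 0, 0], "jaw": 1}, {"xyz": [8, 0.1, -0.5], "twist": [0, 0, 0], "jaw": 1}, {"xyz": [12, 0.1, -0.5], "twist": [0, 0, 0], "jaw": 1}, {"xyz": [16, 0.2, -0.5], "twist": [0, 0, 0], "jaw": 1}, {"xyz": [20, 0.3, -0.5], "twist": [0, 0, 0], "jaw": 1}, {"xyz": [24, 0.3, -0.5], "twist": [0, 0, 0], "jaw": 1}, {"xyz": [28, 0.4, -0.5], "twist": [0, 0, 0], "jaw": 1}, {"xyz": [32, 0.4, -0.5], "twist": [0, 0, 0], "jaw": 1}, {"xyz": [36, 0.5, -0.5], "twist": [0, 0, 0], "jaw": 1}, {"xyz": [39.6, 0.5, -0.5], "twist": [0, 0, 0], "jaw": 1}]}}

```text
time_s: 9.28
tool_pos: [0.5246, 0.1029, 0.3461]
tool_rot: [-179.9, 0.0, 82.8]
force: [0.7, 0.2, -1.9]
grip_width: 0.0238
grasp_force: 25.0
```

Emit:
{"method": "servo_tool", "body": {"plan": [{"xyz": [0, 0, 0], "twist": [0, 0, 0], "jaw": 1}, {"xyz": [0, 0, 2], "twist": [0, 0, 0], "jaw": 1}, {"xyz": [0, 0, 4], "twist": [0, 0, 0], "jaw": 1}, {"xyz": [0, 0, 5], "twist": [0, 0, 0], "jaw": 1}, {"xyz": [0, 0, 6], "twist": [0, 0, 0], "jaw": 1}, {"xyz": [0, 0, 6], "twist": [0, 0, 0], "jaw": 1}, {"xyz": [0, 0, 6], "twist": [0, 0, 0], "jaw": 1}]}}

```text
time_s: 9.87
tool_pos: [0.5252, 0.1003, 0.2869]
tool_rot: [-179.9, -0.0, 82.8]
force: [0.0, 0.5, -1.8]
grip_width: 0.0239
grasp_force: 25.0
```

```bash
cat >> h.py <<'E'
def favg(n=5):
    A=[]
    for _ in range(n):
        env.read_camera('wrist'); o=env.get_obs(); A.append([*o['force'],*(o['effort'][[1,3]]),o['tool_pos'][2]-.182])
    A=np.array(A); print('mean F,eff2,4,z',A.mean(0).round(3),'sd',A.std(0).round(2))
E
python3 -c "
from h import *
st(); favg(5); x,y=bed(-.028,.056); go(x,y,.0785,82.8)
cam('wrist','w4')"
```

```text
t 9.8667 tip [0.5252 0.1003 0.1049] rpy [-179.93   -0.     82.76] F [ 0.03  0.46 -1.79] w 0.0239 g 24.965798766352236 q [ 28.  15. -47. 106.  12.  64. -30.]
mean F,eff2,4,z [ -0.064   0.268  -1.643 -33.353 -28.459   0.106] sd [0.37 0.4  0.18 0.21 0.24 0.  ]
xyz cm [ 0.05 -0.1   2.78] twist [ 0.1 -0.  -0. ] rows 0.6660679280915297
```

View pics/w4.png

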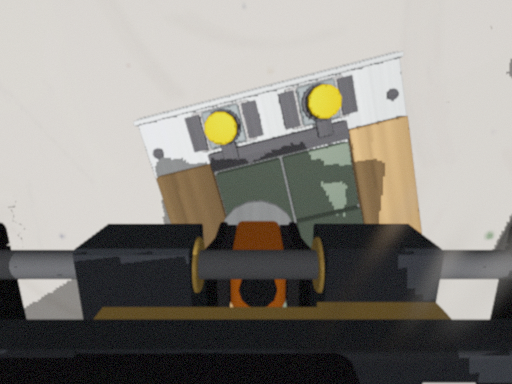

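The probe is held upright over the near-left tile, and both caps look down.

Emit:
{"method": "servo_tool", "body": {"plan": [{"xyz": [0, -0.1, 0.8], "twist": [0, 0, 0], "jaw": 1}, {"xyz": [0, -0.1, 1.4], "twist": [0, 0, 0], "jaw": 1}, {"xyz": [0, -0.1, 1.8], "twist": [0, 0, 0], "jaw": 1}, {"xyz": [0, -0.1, 2.1], "twist": [0, 0, 0], "jaw": 1}, {"xyz": [0, -0.1, 2.3], "twist": [0, 0, 0], "jaw": 1}, {"xyz": [0, -0.1, 2.4], "twist": [0, 0, 0], "jaw": 1}, {"xyz": [0, -0.1, 2.5], "twist": [0, 0, 0], "jaw": 1}, {"xyz": [0, -0.1, 2.6], "twist": [0, 0, 0], "jaw": 1}, {"xyz": [0, -0.1, 2.6], "twist": [0, 0, 0], "jaw": 1}]}}

```text
time_s: 10.92
tool_pos: [0.5243, 0.1007, 0.2614]
tool_rot: [180.0, 0.0, 82.8]
force: [-1.3, -1.0, 0.9]
grip_width: 0.0239
grasp_force: 25.0
```

```bash
python3 -c "
from h import *
st(); favg(5);x,y=bed(-.028,.056); go(x,y,.0785,82.8)"
```

```text
t 10.9167 tip [0.5243 0.1007 0.0794] rpy [1.800e+02 1.000e-02 8.277e+01] F [-1.31 -1.01  0.91] w 0.0239 g 24.96640203986317 q [ 27.  17. -46. 108.  14.  61. -32.]
mean F,eff2,4,z [ -1.142  -0.137   0.482 -34.158 -27.709   0.08 ] sd [0.46 0.25 0.28 0.04 0.03 0.  ]
xyz cm [0.05 0.04 0.1 ] twist [ 0.  0. -0.] rows 0.028257257260890154
```

Emit:
{"method": "servo_tool", "body": {"plan": [{"xyz": [0, 0, -1.5], "twist": [0, 0, 0], "jaw": 1}, {"xyz": [-2.7, 0.7, -1.5], "twist": [0, 0, 0], "jaw": 1}, {"xyz": [-5.4, 1.35, -1.5], "twist": [0, 0, 0], "jaw": 1}, {"xyz": [-5.4, 1.35, -1.5], "twist": [0, 0, 0], "jaw": 1}, {"xyz": [-5.4, 1.35, -0.9], "twist": [0, 0, 0], "jaw": 1}, {"xyz": [-5.4, 1.35, -0.6], "twist": [0, 0, 0], "jaw": 1}, {"xyz": [-5.4, 1.35, -0.4], "twist": [0, 0, 0], "jaw": 1}, {"xyz": [-5.4, 1.35, -0.2], "twist": [0, 0, 0], "jaw": 1}, {"xyz": [-5.4, 1.35, 0], "twist": [0, 0, 0], "jaw": 1}, {"xyz": [-5.4, 1.35, 0], "twist": [0, 0, 0], "jaw": 1}]}}

```text
time_s: 12.0
tool_pos: [0.5306, 0.0463, 0.261]
tool_rot: [-180.0, -0.0, 82.8]
force: [-1.6, 0.6, 1.1]
grip_width: 0.0236
grasp_force: 25.0
```

```bash
python3 -c "
from h import *
st(); favg(5);x,y=bed(-.028,0); go(x,y,.0785,82.8)"
```

```text
t 12.0 tip [0.5306 0.0463 0.079 ] rpy [-1.7995e+02 -3.0000e-02  8.2850e+01] F [-1.58  0.56  1.14] w 0.0236 g 24.96616244316101 q [ 32.  16. -45. 108.  13.  61. -25.]
mean F,eff2,4,z [ -1.22    0.86    0.678 -34.238 -27.416   0.08 ] sd [0.57 0.41 0.49 0.06 0.04 0.  ]
xyz cm [-0.02  0.02  0.11] twist [ 0. -0. -0.] rows 0.027311379232619053
```

Emit:
{"method": "servo_tool", "body": {"plan": [{"xyz": [0, 0, -1.5], "twist": [0, 0, 0], "jaw": 1}, {"xyz": [-2.7, 0.7, -1.5], "twist": [0, 0, 0], "jaw": 1}, {"xyz": [-5.4, 1.35, -1.5], "twist": [0, 0, 0], "jaw": 1}, {"xyz": [-5.4, 1.35, -1.5], "twist": [0, 0, 0], "jaw": 1}, {"xyz": [-5.4, 1.35, -0.9], "twist": [0, 0, 0], "jaw": 1}, {"xyz": [-5.4, 1.35, -0.6], "twist": [0, 0, 0], "jaw": 1}, {"xyz": [-5.4, 1.35, -0.4], "twist": [0, 0, 0], "jaw": 1}, {"xyz": [-5.4, 1.35, -0.2], "twist": [0, 0, 0], "jaw": 1}, {"xyz": [-5.4, 1.35, 0], "twist": [0, 0, 0], "jaw": 1}, {"xyz": [-5.4, 1.35, 0], "twist": [0, 0, 0], "jaw": 1}]}}

```text
time_s: 13.08
tool_pos: [0.5373, -0.009, 0.2611]
tool_rot: [-180.0, -0.0, 82.8]
force: [0.3, 0.4, 0.0]
grip_width: 0.0238
grasp_force: 25.0
```

```bash
python3 -c "
from h import *
st(); favg(7);x,y=bed(-.028,-.056); go(x,y,.0785,82.8)"
```

```text
t 13.0833 tip [ 0.5373 -0.009   0.0791] rpy [-1.7997e+02 -2.0000e-02  8.2850e+01] F [0.32 0.39 0.04] w 0.0238 g 24.966300604864955 q [ 36.  16. -43. 107.  13.  61. -19.]
mean F,eff2,4,z [ -0.6     0.992  -0.487 -35.36  -27.522   0.08 ] sd [0.39 0.62 0.33 0.07 0.03 0.  ]
xyz cm [-0.03  0.    0.11] twist [ 0. -0. -0.] rows 0.026885914066991538
```

That one reads like a plain tile with marginal compression, so I'll press 1.5 mm deeper.

Emit:
{"method": "servo_tool", "body": {"plan": [{"xyz": [0, 0, 0.1], "twist": [0, 0, 0], "jaw": 1}, {"xyz": [0, 0, 0.15], "twist": [0, 0, 0], "jaw": 1}, {"xyz": [0, 0, 0.15], "twist": [0, 0, 0], "jaw": 1}, {"xyz": [0, 0, 0.15], "twist": [0, 0, 0], "jaw": 1}]}}

```text
time_s: 13.77
tool_pos: [0.5377, -0.0099, 0.26]
tool_rot: [180.0, 0.0, 82.8]
force: [0.4, 0.0, 0.8]
grip_width: 0.0237
grasp_force: 25.0
```

```bash
python3 -c "
from h import *
st(); favg(7);x,y=bed(.028,.056); go(x,y,.0785,82.8)"
```

```text
t 13.7667 tip [ 0.5377 -0.0099  0.078 ] rpy [179.97   0.    82.77] F [0.42 0.01 0.75] w 0.0237 g 24.965763248037547 q [ 36.  16. -43. 108.  13.  61. -19.]
mean F,eff2,4,z [  0.505   0.501   0.619 -35.078 -26.688   0.078] sd [0.62 0.24 0.36 0.02 0.08 0.  ]
xyz cm [12.2   2.76 -0.05] twist [ 0.  0. -0.] rows 2.9987547391951512
```

Emit:
{"method": "servo_tool", "body": {"plan": [{"xyz": [0, 0, -1.6], "twist": [0, 0, 0], "jaw": 1}, {"xyz": [4, 0.9, -1.6], "twist": [0, 0, 0], "jaw": 1}, {"xyz": [8, 1.8, -1.6], "twist": [0, 0, 0], "jaw": 1}, {"xyz": [12.2, 2.75, -1.6], "twist": [0, 0, 0], "jaw": 1}, {"xyz": [12.2, 2.75, -1.5], "twist": [0, 0, 0], "jaw": 1}, {"xyz": [12.2, 2.75, -1.0], "twist": [0, 0, 0], "jaw": 1}, {"xyz": [12.2, 2.75, -0.7], "twist": [0, 0, 0], "jaw": 1}, {"xyz": [12.2, 2.75, -0.4], "twist": [0, 0, 0], "jaw": 1}, {"xyz": [12.2, 2.75, -0.2], "twist": [0, 0, 0], "jaw": 1}, {"xyz": [12.2, 2.75, 0], "twist": [0, 0, 0], "jaw": 1}]}}

```text
time_s: 14.95
tool_pos: [0.58, 0.1059, 0.2594]
tool_rot: [-180.0, 0.1, 82.6]
force: [-1.0, -1.3, 0.7]
grip_width: 0.0241
grasp_force: 25.0
```

```bash
python3 -c "
from h import *
st(); favg(8);x,y=bed(.028,.056); go(x,y,.0785,82.8)"
```

```text
t 14.95 tip [0.58   0.1059 0.0774] rpy [-1.7995e+02  1.0000e-01  8.2630e+01] F [-1.04 -1.27  0.75] w 0.0241 g 24.966129516251385 q [ 23.  24. -44. 100.  18.  64. -34.]
mean F,eff2,4,z [ -0.417  -0.857   0.228 -41.422 -27.283   0.078] sd [0.6  0.29 0.45 0.2  0.19 0.  ]
xyz cm [ 0.01 -0.   -0.03] twist [ 0.1  0.  -0. ] rows 0.008046388251765733
```

Emit:
{"method": "servo_tool", "body": {"plan": [{"xyz": [0, 0, -1.6], "twist": [0, 0, 0], "jaw": 1}, {"xyz": [-2.7, 0.7, -1.6], "twist": [0, 0, 0], "jaw": 1}, {"xyz": [-5.4, 1.35, -1.6], "twist": [0, 0, 0], "jaw": 1}, {"xyz": [-5.4, 1.35, -1.5], "twist": [0, 0, 0], "jaw": 1}, {"xyz": [-5.4, 1.35, -0.9], "twist": [0, 0, 0], "jaw": 1}, {"xyz": [-5.4, 1.35, -0.6], "twist": [0, 0, 0], "jaw": 1}, {"xyz": [-5.4, 1.35, -0.4], "twist": [0, 0, 0], "jaw": 1}, {"xyz": [-5.4, 1.35, -0.2], "twist": [0, 0, 0], "jaw": 1}, {"xyz": [-5.4, 1.35, 0], "twist": [0, 0, 0], "jaw": 1}, {"xyz": [-5.4, 1.35, 0], "twist": [0, 0, 0], "jaw": 1}]}}

```text
time_s: 16.18
tool_pos: [0.5865, 0.0534, 0.2597]
tool_rot: [-180.0, -0.0, 82.8]
force: [-0.7, -0.8, 3.2]
grip_width: 0.0239
grasp_force: 25.0
```

```bash
python3 -c "
from h import *
st(); favg(8);x,y=bed(.028,0); go(x,y,.0785,82.8)"
```

```text
t 16.1833 tip [0.5865 0.0534 0.0777] rpy [-1.7996e+02 -2.0000e-02  8.2850e+01] F [-0.71 -0.78  3.16] w 0.0239 g 24.966614339500666 q [ 28.  23. -43. 100.  18.  63. -28.]
mean F,eff2,4,z [ -2.008   0.329   2.253 -40.974 -27.402   0.078] sd [0.43 0.49 0.5  0.12 0.12 0.  ]
xyz cm [-0.09  0.02 -0.05] twist [ 0. -0. -0.] rows 0.024954819731892803
```

Emit:
{"method": "servo_tool", "body": {"plan": [{"xyz": [0, 0, -1.6], "twist": [0, 0, 0], "jaw": 1}, {"xyz": [-2.7, 0.7, -1.6], "twist": [0, 0, 0], "jaw": 1}, {"xyz": [-5.5, 1.35, -1.6], "twist": [0, 0, 0], "jaw": 1}, {"xyz": [-5.5, 1.35, -1.5], "twist": [0, 0, 0], "jaw": 1}, {"xyz": [-5.5, 1.35, -0.9], "twist": [0, 0, 0], "jaw": 1}, {"xyz": [-5.5, 1.35, -0.6], "twist": [0, 0, 0], "jaw": 1}, {"xyz": [-5.5, 1.35, -0.4], "twist": [0, 0, 0], "jaw": 1}, {"xyz": [-5.5, 1.35, -0.2], "twist": [0, 0, 0], "jaw": 1}, {"xyz": [-5.5, 1.35, 0], "twist": [0, 0, 0], "jaw": 1}, {"xyz": [-5.5, 1.35, 0], "twist": [0, 0, 0], "jaw": 1}]}}

```text
time_s: 17.42
tool_pos: [0.593, -0.0028, 0.2596]
tool_rot: [-180.0, -0.0, 82.9]
force: [-0.6, 1.1, 0.6]
grip_width: 0.0236
grasp_force: 25.0
```

```bash
python3 -c "
from h import *
st(); favg(8);x,y=bed(.028,-.056); go(x,y,.0785,82.8)"
```

```text
t 17.4167 tip [ 0.593  -0.0028  0.0776] rpy [-1.7997e+02 -3.0000e-02  8.2850e+01] F [-0.63  1.1   0.61] w 0.0236 g 24.9664933886379 q [ 32.  23. -42. 100.  17.  63. -22.]
mean F,eff2,4,z [ 4.2000e-02  9.8500e-01  3.4300e-01 -4.2278e+01 -2.7407e+01  7.8000e-02] sd [0.66 0.41 0.26 0.07 0.11 0.  ]
xyz cm [ 0.   -0.01 -0.04] twist [ 0. -0. -0.] rows 0.010210563143257962
```

Forces at equal depth put near-left and near-middle at +1.5 mm, far-middle at +4 mm and the other three plain. The highest tile is point_4. Now the probe goes back.

Emit:
{"method": "servo_tool", "body": {"plan": [{"xyz": [0, 0, -2], "twist": [0, 0, 0], "jaw": 1}, {"xyz": [0, 0, -5], "twist": [0, 0, 0], "jaw": 1}, {"xyz": [-2, -0.5, -8], "twist": [0, 0, 0], "jaw": 1}, {"xyz": [-5, -1.5, -8.5], "twist": [0, 0, 0], "jaw": 1}, {"xyz": [-9, -2.5, -8.5], "twist": [0, 0, 0], "jaw": 1}, {"xyz": [-13, -4, -8.5], "twist": [0, 0, 0], "jaw": 1}, {"xyz": [-17, -5, -8.5], "twist": [0, 0, 0], "jaw": 1}, {"xyz": [-20, -6, -8.5], "twist": [0, 0, 0], "jaw": 1}, {"xyz": [-22, -6.5, -8.5], "twist": [0, 0, 0], "jaw": 1}, {"xyz": [-22, -6.5, -8.5], "twist": [0, 0, 0], "jaw": 1}]}}

```text
time_s: 18.65
tool_pos: [0.4982, -0.2206, 0.3444]
tool_rot: [-179.9, 0.2, 82.2]
force: [-0.1, 0.0, -0.8]
grip_width: 0.0239
grasp_force: 25.0
```

```bash
python3 -c "
from h import *
st(); go(.4705,-.2916,.16,82.8)"
```

```text
t 18.65 tip [ 0.4982 -0.2206  0.1624] rpy [-179.91    0.23   82.21] F [-0.06  0.03 -0.85] w 0.0239 g 24.964984653051943 q [ 55.  11. -38. 102.   7.  70.   8.]
xyz cm [-7.41 -1.78  0.27] twist [-0.1  0.2 -0.6] rows 1.8293439071246078
```

Emit:
{"method": "servo_tool", "body": {"plan": [{"xyz": [-2, -0.5, 0.1], "twist": [0, 0, -0.5], "jaw": 1}, {"xyz": [-4, -1, 0.2], "twist": [0, 0, -0.5], "jaw": 1}, {"xyz": [-6, -1.4, 0.2], "twist": [0, 0, -0.5], "jaw": 1}, {"xyz": [-7.4, -1.8, 0.2], "twist": [0, 0, -0.5], "jaw": 1}, {"xyz": [-7.4, -1.8, 0.2], "twist": [0, 0, -0.5], "jaw": 1}, {"xyz": [-7.4, -1.8, 0.2], "twist": [0, 0, -0.5], "jaw": 1}, {"xyz": [-7.4, -1.8, 0.2], "twist": [0, 0, -0.5], "jaw": 1}, {"xyz": [-7.4, -1.8, 0.2], "twist": [0, 0, -0.5], "jaw": 1}]}}

```text
time_s: 19.32
tool_pos: [0.4746, -0.2834, 0.3429]
tool_rot: [180.0, -0.0, 83.4]
force: [0.5, -0.3, -1.9]
grip_width: 0.0233
grasp_force: 25.0
```

```bash
python3 -c "
from h import *
cam('top'); st(); go(.4707,-.2916,.082,82.8)"
```

```text
t 19.3667 tip [ 0.4746 -0.2835  0.1609] rpy [ 1.7999e+02 -2.0000e-02  8.3410e+01] F [ 0.86 -0.22 -2.04] w 0.0238 g 24.9658917915076 q [ 60.  12. -35. 101.   7.  70.  16.]
xyz cm [-0.85 -0.29  7.89] twist [ 0.  -0.   0.6] rows 1.9048145948061683
```

Emit:
{"method": "servo_tool", "body": {"plan": [{"xyz": [-0.85, -0.3, 0], "twist": [0, 0, 0.6], "jaw": 1}, {"xyz": [-0.85, -0.3, 0.5], "twist": [0, 0, 0.6], "jaw": 1}, {"xyz": [-0.85, -0.3, 1.5], "twist": [0, 0, 0.6], "jaw": 1}, {"xyz": [-0.85, -0.3, 2.5], "twist": [0, 0, 0.6], "jaw": 1}, {"xyz": [-0.85, -0.3, 2.5], "twist": [0, 0, 0.6], "jaw": 1}]}}

```text
time_s: 19.78
tool_pos: [0.4689, -0.2926, 0.3148]
tool_rot: [-179.8, -0.1, 82.7]
force: [0.4, 0.9, -1.8]
grip_width: 0.0241
grasp_force: 25.0
```

```bash
python3 -c "
from h import *
cam('top'); st(); go(.4705,-.2916,.0815,82.8)"
```

```text
t 19.8333 tip [ 0.4692 -0.2927  0.1338] rpy [-1.7982e+02 -1.1000e-01  8.2680e+01] F [ 0.47  0.23 -1.23] w 0.0239 g 24.965888955630362 q [ 60.  13. -35. 102.   8.  67.  16.]
xyz cm [0.12 0.13 5.23] twist [-0.2 -0.1 -0.1] rows 1.255273312041594
```

Emit:
{"method": "servo_tool", "body": {"plan": [{"xyz": [0.1, 0.1, 1], "twist": [0, 0, 0], "jaw": 1}, {"xyz": [0.1, 0.1, 2], "twist": [0, 0, 0], "jaw": 1}, {"xyz": [0.1, 0.1, 3], "twist": [0, 0, 0], "jaw": 1}, {"xyz": [0.1, 0.1, 4], "twist": [0, 0, 0], "jaw": 1}, {"xyz": [0.1, 0.1, 4.6], "twist": [0, 0, 0], "jaw": 1}, {"xyz": [0.1, 0.1, 5], "twist": [0, 0, 0], "jaw": 1}, {"xyz": [0.1, 0.1, 5.2], "twist": [0, 0, 0], "jaw": 1}, {"xyz": [0.1, 0.1, 5.2], "twist": [0, 0, 0], "jaw": 1}, {"xyz": [0.1, 0.1, 5.2], "twist": [0, 0, 0], "jaw": 1}]}}

```text
time_s: 20.58
tool_pos: [0.4712, -0.2923, 0.2661]
tool_rot: [180.0, 0.0, 82.7]
force: [-0.8, -0.1, -1.4]
grip_width: 0.0235
grasp_force: 25.0
```

```bash
python3 -c "
from h import *
cam('top'); st(); go(.4705,-.2916,.0804,82.8)"
```

```text
t 20.6333 tip [ 0.4713 -0.2924  0.0844] rpy [1.7995e+02 3.0000e-02 8.2670e+01] F [-0.01 -0.34 -1.45] w 0.0242 g 24.965879323426634 q [ 59.  16. -34. 105.  10.  62.  14.]
xyz cm [ 0.07 -0.09  0.4 ] twist [ 0.   0.  -0.1] rows 0.09860825653399244
```

Lower the last 4 mm, then release and retreat upward.

Emit:
{"method": "servo_tool", "body": {"plan": [{"xyz": [0, -0.05, 0.2], "twist": [0, 0, 0], "jaw": 1}, {"xyz": [0, -0.05, 0.4], "twist": [0, 0, 0], "jaw": 1}, {"xyz": [0, -0.05, 0.4], "twist": [0, 0, 0], "jaw": 1}, {"xyz": [0, -0.05, 0.4], "twist": [0, 0, 0], "jaw": 0.5}, {"xyz": [0, -0.05, 0.4], "twist": [0, 0, 0], "jaw": 0.3}, {"xyz": [0, -0.05, 0.4], "twist": [0, 0, 0], "jaw": 0}, {"xyz": [0, -0.05, 0.4], "twist": [0, 0, 0], "jaw": 0}, {"xyz": [0, -0.05, 0.4], "twist": [0, 0, 0], "jaw": 0}]}}

```text
time_s: 21.3
tool_pos: [0.4705, -0.2922, 0.2619]
tool_rot: [180.0, 0.0, 82.7]
force: [-0.2, -0.3, 0.4]
grip_width: 0.049
grasp_force: 0.0
```

Emit:
{"method": "servo_tool", "body": {"plan": [{"xyz": [0, 0, 0], "twist": [0, 0, 0], "jaw": 0}, {"xyz": [0, 0, 0], "twist": [0, 0, 0], "jaw": 0}, {"xyz": [0, 0, -2], "twist": [0, 0, 0], "jaw": 0}, {"xyz": [0, 0, -5], "twist": [0, 0, 0], "jaw": 0}, {"xyz": [0, 0, -9], "twist": [0, 0, 0], "jaw": 0}, {"xyz": [0, 0, -13], "twist": [0, 0, 0], "jaw": 0}, {"xyz": [0, 0, -13], "twist": [0, 0, 0], "jaw": 0}, {"xyz": [0, 0, -13], "twist": [0, 0, 0], "jaw": 0}]}}

```text
time_s: 21.97
tool_pos: [0.4714, -0.2923, 0.3948]
tool_rot: [179.7, 0.2, 82.7]
force: [-0.2, -1.3, -0.9]
grip_width: 0.0865
grasp_force: 0.0
```

```bash
python3 -c "
from h import *
st(); c=cam('top','top2'); s=cam('scene','s2')
i=cv2.imread('pics/top2.png'); j=cv2.imread('pics/s2.png')
f=lambda i,x0,y0,w,h:cv2.resize(i[y0:y0+h,x0:x0+w],(400,300))
cv2.imwrite('pics/c2.png',np.vstack([np.hstack([f(i,90,210,80,60),f(j,280,190,100,75)]),np.hstack([f(i,150,145,140,105),f(j,150,170,160,120)])]))
h=cv2.cvtColor(c['img'],cv2.COLOR_RGB2HSV); m=cv2.inRange(h,(0,0,0),(180,255,90)); m[:,150:]=0;m[:,:95]=0;m[:215]=0;m[262:]=0
for k in cv2.findContours(m,0,1)[0]:
  if cv2.contourArea(k)>40: print(cv2.minAreaRect(np.array([ray(c,p[0],.008)[:2]*1000 for p in k]).astype(np.float32)))
x=.452;y=.298
go(.46,-.1,.2,60); go(x,y,.16,60)"
```

```text
t 21.9667 tip [ 0.4714 -0.2923  0.2128] rpy [179.71   0.19  82.67] F [-0.22 -1.29 -0.89] w 0.0865 g 0.0 q [ 61.   9. -35.  97.   6.  75.  17.]
((451.1070861816406, 296.0818176269531), (20.3558349609375, 38.3018684387207), 33.2573356628418)
xyz cm [18.92 -3.46  0.92] twist [-0.1  0.  22.7] rows 4.618906713427805
xyz cm [58.3  -9.33  4.93] twist [-0.1  0.  22.7] rows 14.207305355992004
```

View pics/c2.png

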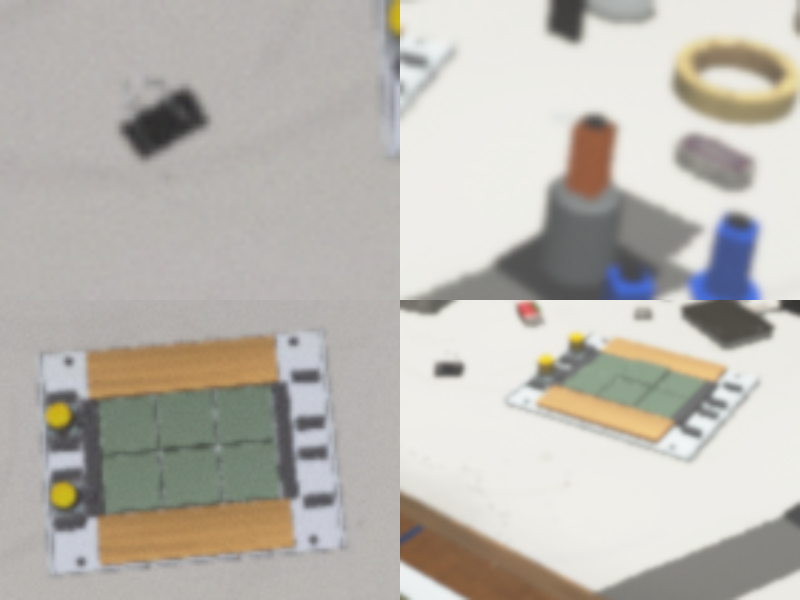

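The probe is seated upright in its holder, both caps are down, and the clip is unmoved at (0.451, 0.296), angled about 33°. Heading to the clip.

Emit:
{"method": "servo_tool", "body": {"plan": [{"xyz": [4, -0.6, 0], "twist": [0, 0, 5], "jaw": 0}, {"xyz": [8, -1.2, 0], "twist": [0, 0, 10], "jaw": 0}, {"xyz": [12, -1.9, 0], "twist": [0, 0, 15], "jaw": 0}, {"xyz": [16, -2.6, 0], "twist": [0, 0, 20], "jaw": 0}, {"xyz": [20, -3.2, 0], "twist": [0, 0, 25], "jaw": 0}, {"xyz": [24, -3.8, 0], "twist": [0, 0, 30], "jaw": 0}, {"xyz": [28, -4.5, 0], "twist": [0, 0, 35], "jaw": 0}, {"xyz": [32, -5.1, 0], "twist": [0, 0, 40], "jaw": 0}, {"xyz": [36, -5.8, 0], "twist": [0, 0, 45], "jaw": 0}, {"xyz": [38, -6.1, 0], "twist": [0, 0, 50], "jaw": 0}]}}

```text
time_s: 22.9
tool_pos: [0.4568, 0.0976, 0.3906]
tool_rot: [-179.9, 0.1, 32.8]
force: [-0.5, 0.2, -0.6]
grip_width: 0.0865
grasp_force: 0.0
```

```bash
python3 -c "
from h import *
cam('top');cam('top');st(); go(.41,.25,.15,32.5)"
```

```text
t 23.0 tip [0.4572 0.0969 0.2086] rpy [-1.7987e+02  7.0000e-02  3.3040e+01] F [ 0.08 -0.04 -0.2 ] w 0.0869 g 0.0 q [ 43.  -3. -56. 107.  -3.  74. -69.]
xyz cm [  4.4  -15.4    5.89] twist [-0.1  0.1  0.5] rows 4.091929539613954
```

Emit:
{"method": "servo_tool", "body": {"plan": [{"xyz": [1.2, -4, 2], "twist": [0, 0, 0.5], "jaw": 0}, {"xyz": [2.4, -8, 4], "twist": [0, 0, 0.5], "jaw": 0}, {"xyz": [3.6, -12, 5.5], "twist": [0, 0, 0.5], "jaw": 0}, {"xyz": [4.4, -15.4, 5.9], "twist": [0, 0, 0.5], "jaw": 0}, {"xyz": [4.4, -15.4, 5.9], "twist": [0, 0, 0.5], "jaw": 0}, {"xyz": [4.4, -15.4, 5.9], "twist": [0, 0, 0.5], "jaw": 0}, {"xyz": [4.4, -15.4, 5.9], "twist": [0, 0, 0.5], "jaw": 0}]}}

```text
time_s: 23.58
tool_pos: [0.4127, 0.2445, 0.3319]
tool_rot: [-180.0, 0.1, 32.2]
force: [0.7, -0.5, -0.0]
grip_width: 0.0869
grasp_force: 0.0
```

```bash
python3 -c "
from h import *
cam('top'); st(); c=cam('wrist','w5')
h=cv2.cvtColor(c['img'],cv2.COLOR_RGB2HSV); m=cv2.inRange(h,(0,0,0),(180,255,70)); m[215:]=0
for k in cv2.findContours(m,0,1)[0]:
  if cv2.contourArea(k)>300: print(cv2.boundingRect(k),cv2.minAreaRect(np.array([ray(c,p[0],.009)[:2]*1000 for p in k]).astype(np.float32)))
go(.4515,.296,.05,32.5)"
```

```text
t 23.6333 tip [0.4132 0.2438 0.1502] rpy [1.7997e+02 9.0000e-02 3.2060e+01] F [ 0.01  0.52 -0.27] w 0.0869 g 0.0 q [ 31.   6. -67. 110.   6.  68. -96.]
(219, 112, 25, 21) ((450.09295654296875, 296.4065856933594), (18.390525817871094, 22.522876739501953), 32.10852813720703)
(33, 104, 15, 111) ((319.22540283203125, 434.2020568847656), (108.34839630126953, 6.028805255889893), 26.14598274230957)
(0, 102, 38, 113) ((306.49737548828125, 451.01605224609375), (113.68168640136719, 36.82755661010742), 20.10561752319336)
xyz cm [ 6.01 -2.44 10.04] twist [ 0.   0.1 -0.5] rows 2.865407216160607
```

View pics/w5.png

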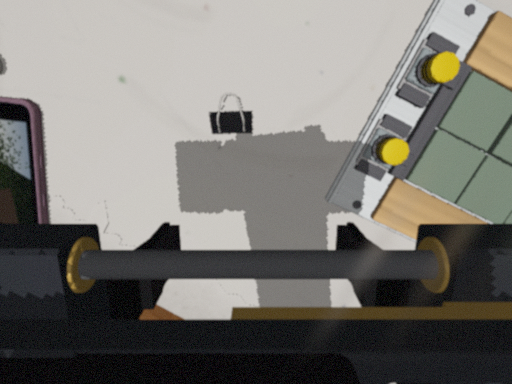

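The clip lies square to the gripper with its body centred at (231,122), lever pointing along tool +x. Going down on it.

Emit:
{"method": "servo_tool", "body": {"plan": [{"xyz": [3, -1.2, 4], "twist": [0, 0, 0], "jaw": 0}, {"xyz": [5.9, -2.5, 7], "twist": [0, 0, 0], "jaw": 0}, {"xyz": [5.9, -2.5, 10], "twist": [0, 0, 0], "jaw": 0}, {"xyz": [5.9, -2.5, 11], "twist": [0, 0, 0], "jaw": 0}, {"xyz": [5.9, -2.5, 11], "twist": [0, 0, 0], "jaw": 0}, {"xyz": [5.9, -2.5, 11], "twist": [0, 0, 0], "jaw": 0}]}}

```text
time_s: 24.18
tool_pos: [0.4495, 0.2972, 0.223]
tool_rot: [180.0, 0.1, 32.1]
force: [-0.2, -0.4, 1.0]
grip_width: 0.0873
grasp_force: 0.0
```

```bash
python3 -c "
from h import *
cam('top'); st(); go(.4508,.2962,.004,32.5)"
```

```text
t 24.2333 tip [0.4498 0.2976 0.0422] rpy [ 1.7994e+02 -8.0000e-02  3.2080e+01] F [-0.15 -0.3   0.91] w 0.087 g 0.0 q [  14.   26.  -59.  109.   26.   60. -114.]
xyz cm [0.   0.17 3.82] twist [ 0.1 -0.1 -0.4] rows 0.9179667369213269
```

Emit:
{"method": "servo_tool", "body": {"plan": [{"xyz": [0, 0.1, 1.5], "twist": [0, 0, 0], "jaw": 0}, {"xyz": [0, 0.1, 2.6], "twist": [0, 0, 0], "jaw": 0.2}, {"xyz": [0, 0.1, 3.4], "twist": [0, 0, 0], "jaw": 0.3}, {"xyz": [0, 0.1, 3.8], "twist": [0, 0, 0], "jaw": 0.4}, {"xyz": [0, 0.1, 3.8], "twist": [0, 0, 0], "jaw": 0.6}, {"xyz": [0, 0.1, 3.8], "twist": [0, 0, 0], "jaw": 1}, {"xyz": [0, 0.1, 3.8], "twist": [0, 0, 0], "jaw": 1}, {"xyz": [0, 0.1, 3.8], "twist": [0, 0, 0], "jaw": 1}, {"xyz": [0, 0.1, 3.8], "twist": [0, 0, 0], "jaw": 1}], "newtons": 12}}

```text
time_s: 24.98
tool_pos: [0.4497, 0.2978, 0.1852]
tool_rot: [180.0, -0.0, 32.2]
force: [-0.0, -0.0, -1.0]
grip_width: 0.0413
grasp_force: 0.0
```

```bash
python3 -c "
from h import *
st()"
```

```text
t 24.9833 tip [0.4497 0.2978 0.0032] rpy [ 1.800e+02 -4.000e-02  3.218e+01] F [-0.05 -0.01 -0.97] w 0.0413 g 0.029936375794932246 q [  12.   29.  -57.  110.   29.   57. -117.]
```

Emit:
{"method": "servo_tool", "body": {"plan": [{"xyz": [0, 0, 0], "twist": [0, 0, 0], "jaw": 1}, {"xyz": [0, 0, 0], "twist": [0, 0, 0], "jaw": 1}, {"xyz": [0, 0, 0], "twist": [0, 0, 0], "jaw": 1}, {"xyz": [0, 0, -1], "twist": [0, 0, 0], "jaw": 1}, {"xyz": [0, 0, -3], "twist": [0, 0, 0], "jaw": 1}, {"xyz": [0, 0, -6], "twist": [0, 0, 0], "jaw": 1}, {"xyz": [0, 0, -9], "twist": [0, 0, 0], "jaw": 1}, {"xyz": [0, 0, -10], "twist": [0, 0, 0], "jaw": 1}, {"xyz": [0, 0, -10], "twist": [0, 0, 0], "jaw": 1}], "newtons": 12}}

```text
time_s: 25.73
tool_pos: [0.4503, 0.2986, 0.2879]
tool_rot: [179.9, -0.3, 32.2]
force: [0.1, 0.6, 0.6]
grip_width: 0.0396
grasp_force: 12.0
```

Emit:
{"method": "servo_tool", "body": {"plan": [{"xyz": [-0.2, 3.5, 0], "twist": [0, 0, -6], "jaw": 1}, {"xyz": [-0.4, 7, 0], "twist": [0, 0, -12], "jaw": 1}, {"xyz": [-0.6, 10.5, 0], "twist": [0, 0, -18], "jaw": 1}, {"xyz": [-0.8, 14, 0], "twist": [0, 0, -24], "jaw": 1}, {"xyz": [-1, 17.5, 0], "twist": [0, 0, -30], "jaw": 1}, {"xyz": [-1.2, 21, 0], "twist": [0, 0, -36], "jaw": 1}, {"xyz": [-1.3, 24, 0], "twist": [0, 0, -42], "jaw": 1}, {"xyz": [-1.4, 26, 0], "twist": [0, 0, -48], "jaw": 1}, {"xyz": [-1.5, 28, 0], "twist": [0, 0, -54], "jaw": 1}, {"xyz": [-1.5, 28, 0], "twist": [0, 0, -60], "jaw": 1}]}}

```text
time_s: 26.57
tool_pos: [0.5876, 0.0469, 0.2825]
tool_rot: [-179.9, 0.1, 92.0]
force: [-0.0, -0.2, -0.8]
grip_width: 0.0396
grasp_force: 12.0
```

```bash
python3 -c "
from h import *
st(); cam('top'); cam('top'); st(); print(bed(.028,0)); go(*bed(.028,0),.06,96.6)"
```

```text
t 26.5667 tip [0.5876 0.0469 0.1005] rpy [-1.7987e+02  1.1000e-01  9.2050e+01] F [-0.02 -0.2  -0.82] w 0.0396 g 11.996797820320353 q [ 46.  34. -70.  99.  34.  72. -30.]
t 26.6667 tip [0.5858 0.0511 0.1008] rpy [-1.7981e+02 -7.0000e-02  9.2060e+01] F [-0.21 -0.19 -0.31] w 0.0393 g 11.998657495714724 q [ 46.  34. -70.  99.  34.  72. -30.]
[0.58681444 0.05201824]
xyz cm [0.08 0.12 4.08] twist [-0.2 -0.1 -4.5] rows 0.979277483060495
```

Emit:
{"method": "servo_tool", "body": {"plan": [{"xyz": [0.1, 0.1, 2], "twist": [0, 0, -4.5], "jaw": 1}, {"xyz": [0.1, 0.1, 4], "twist": [0, 0, -4.5], "jaw": 1}, {"xyz": [0.1, 0.1, 5.5], "twist": [0, 0, -4.5], "jaw": 1}, {"xyz": [0.1, 0.1, 6.2], "twist": [0, 0, -4.5], "jaw": 1}, {"xyz": [0.1, 0.1, 6.4], "twist": [0, 0, -4.5], "jaw": 1}, {"xyz": [0.1, 0.1, 6.4], "twist": [0, 0, -4.5], "jaw": 1}, {"xyz": [0.1, 0.1, 6.4], "twist": [0, 0, -4.5], "jaw": 1}]}}

```text
time_s: 27.25
tool_pos: [0.5871, 0.0541, 0.2216]
tool_rot: [179.9, 0.0, 96.7]
force: [0.5, -0.3, -0.4]
grip_width: 0.0396
grasp_force: 12.0
```

```bash
python3 -c "
from h import *
cam('top'); cam('top'); st(); go(*bed(.028,0),.0255,96.6)"
```

```text
t 27.35 tip [0.5873 0.0539 0.0399] rpy [1.799e+02 1.000e-02 9.666e+01] F [-0.05 -0.34  0.31] w 0.0398 g 11.999908589059487 q [ 43.  38. -67. 101.  38.  67. -29.]
xyz cm [-0.18 -0.07  1.44] twist [0.1 0.  0.1] rows 0.34798299658257553
```

Emit:
{"method": "servo_tool", "body": {"plan": [{"xyz": [-0.1, 0, 0.5], "twist": [0, 0, 0], "jaw": 1}, {"xyz": [-0.1, 0, 1], "twist": [0, 0, 0], "jaw": 1}, {"xyz": [-0.1, 0, 1.2], "twist": [0, 0, 0], "jaw": 1}, {"xyz": [-0.1, 0, 1.3], "twist": [0, 0, 0], "jaw": 1}, {"xyz": [-0.1, 0, 1.4], "twist": [0, 0, 0], "jaw": 1}, {"xyz": [-0.1, 0, 1.4], "twist": [0, 0, 0], "jaw": 1}, {"xyz": [-0.1, 0, 1.4], "twist": [0, 0, 0], "jaw": 1}]}}

```text
time_s: 27.93
tool_pos: [0.587, 0.0527, 0.2072]
tool_rot: [-180.0, 0.0, 96.7]
force: [-2.2, -0.5, 3.9]
grip_width: 0.0396
grasp_force: 12.0
```

```bash
python3 -c "
from h import *
cam('top'); cam('top'); st(); go(*bed(.028,0),.0255,96.6)"
```

```text
t 28.0333 tip [0.587  0.0527 0.0252] rpy [-1.7999e+02  2.0000e-02  9.6670e+01] F [-1.45 -0.98  4.2 ] w 0.0391 g 12.00029666419141 q [ 43.  39. -66. 102.  39.  66. -29.]
xyz cm [-0.06 -0.03 -0.03] twist [-0.   0.   0.1] rows 0.018009747374927013
```

Contact at 4 N, at the expected height. Release gently, then go straight up and view.

Emit:
{"method": "servo_tool", "body": {"plan": [{"xyz": [0, 0, -0.05], "twist": [0, 0, 0], "jaw": 0.45}, {"xyz": [0, 0, -0.05], "twist": [0, 0, 0], "jaw": 0.35}, {"xyz": [0, 0, -0.05], "twist": [0, 0, 0], "jaw": 0.25}, {"xyz": [0, 0, -0.05], "twist": [0, 0, 0], "jaw": 0.25}, {"xyz": [0, 0, -0.05], "twist": [0, 0, 0], "jaw": 0.25}, {"xyz": [0, 0, -1], "twist": [0, 0, 0], "jaw": 0.25}, {"xyz": [0, 0, -3], "twist": [0, 0, 0], "jaw": 0.25}, {"xyz": [0, 0, -6], "twist": [0, 0, 0], "jaw": 0.25}, {"xyz": [0, 0, -9], "twist": [0, 0, 0], "jaw": 0.25}, {"xyz": [0, 0, -10], "twist": [0, 0, 0], "jaw": 0.25}]}}

```text
time_s: 28.87
tool_pos: [0.588, 0.0538, 0.3117]
tool_rot: [179.7, -0.0, 96.7]
force: [1.2, 0.1, 0.8]
grip_width: 0.0652
grasp_force: 0.0
```

```bash
python3 -c "
from h import *
cam('top'); cam('top'); st(); x,y=bed(-.038,.117); go(x,y,.12,96.6)"
```

```text
t 28.9667 tip [0.5878 0.0532 0.1276] rpy [1.7974e+02 3.0000e-02 9.6670e+01] F [ 0.29 -0.02 -0.4 ] w 0.0653 g 0.0 q [ 47.  33. -72.  97.  33.  74. -25.]
xyz cm [11.6  -6.7   0.72] twist [0.3 0.  0.1] rows 3.2172249418656493
```

Emit:
{"method": "servo_tool", "body": {"plan": [{"xyz": [4, -2.2, 0], "twist": [0.2, 0, 0], "jaw": 0.4}, {"xyz": [8, -4.5, 0.3], "twist": [0.2, 0, 0], "jaw": 0.4}, {"xyz": [11.5, -6.7, 0.7], "twist": [0.2, 0, 0], "jaw": 0.4}, {"xyz": [11.5, -6.7, 0.7], "twist": [0.2, 0, 0], "jaw": 0.4}, {"xyz": [11.5, -6.7, 0.7], "twist": [0.2, 0, 0], "jaw": 0.4}, {"xyz": [11.5, -6.7, 0.7], "twist": [0.2, 0, 0], "jaw": 0.4}]}}

```text
time_s: 29.47
tool_pos: [0.5067, 0.1589, 0.2989]
tool_rot: [-179.7, 0.1, 96.8]
force: [0.4, 0.0, 0.1]
grip_width: 0.0522
grasp_force: 0.0
```

```bash
python3 -c "
from h import *
c=cam('top','top3');s=cam('scene','s3'); st(); x,y=bed(-.038,.117); go(x,y,.029,96.6)
i=cv2.imread('pics/top3.png'); j=cv2.imread('pics/s3.png')
f=lambda i,x0,y0,w,h:cv2.resize(i[y0:y0+h,x0:x0+w],(400,300))
print(pix(c,[*bed(.028,0),.022])-[150,145],pix(s,[*bed(.028,0),.022])-[190,180])
cv2.imwrite('pics/c3.png',np.hstack([f(i,150,145,140,105),f(j,190,170,120,90)]))"
```

```text
t 29.5667 tip [0.5079 0.1576 0.1172] rpy [-1.7976e+02  3.0000e-02  9.6550e+01] F [ 0.78 -0.24 -0.28] w 0.0522 g 0.0 q [ 43.  26. -75. 106.  27.  70. -35.]
xyz cm [0.31 0.06 8.82] twist [-0.2  0.  -0.1] rows 2.1160649109766325
[64.73500847 41.09578426] [57.6672053  18.01450595]
```

View pics/c3.png

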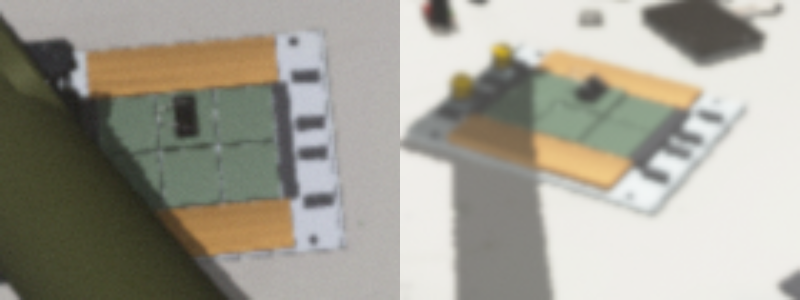

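The clip lies flat, centred on the far-middle tile at crop (186,117) against the expected (185,117). Now pull the first cap up.

Emit:
{"method": "servo_tool", "body": {"plan": [{"xyz": [0.4, 0, 3], "twist": [0, 0, 0], "jaw": 0.4}, {"xyz": [0.4, 0, 6], "twist": [0, 0, 0], "jaw": 0.4}, {"xyz": [0.4, 0, 8], "twist": [0, 0, 0], "jaw": 0.4}, {"xyz": [0.4, 0, 8.6], "twist": [0, 0, 0], "jaw": 0.4}, {"xyz": [0.4, 0, 8.6], "twist": [0, 0, 0], "jaw": 0.6}, {"xyz": [0.4, 0, 8.6], "twist": [0, 0, 0], "jaw": 1}, {"xyz": [0.4, 0, 8.6], "twist": [0, 0, 0], "jaw": 1}, {"xyz": [0.4, 0, 8.6], "twist": [0, 0, 0], "jaw": 1}, {"xyz": [0.4, 0, 8.6], "twist": [0, 0, 0], "jaw": 1}, {"xyz": [0.4, 0, 8.6], "twist": [0, 0, 0], "jaw": 1}], "newtons": 35}}

```text
time_s: 30.4
tool_pos: [0.5069, 0.1631, 0.2148]
tool_rot: [-179.9, 0.0, 96.7]
force: [0.3, 0.1, 3.3]
grip_width: 0.0224
grasp_force: 35.0
```

```bash
python3 -c "
from h import *
cam('top'); st()"
```

```text
t 30.45 tip [0.5068 0.1631 0.0328] rpy [-1.799e+02  2.000e-02  9.666e+01] F [-0.05 -0.59  3.74] w 0.0226 g 35.002591609954834 q [ 36.  32. -68. 110.  34.  62. -40.]
```

Emit:
{"method": "servo_tool", "body": {"plan": [{"xyz": [0, 0, -0.3], "twist": [0, 0, 0], "jaw": 1}, {"xyz": [0, 0, -0.6], "twist": [0, 0, 0], "jaw": 1}, {"xyz": [0, 0, -0.8], "twist": [0, 0, 0], "jaw": 1}, {"xyz": [0, 0, -1.0], "twist": [0, 0, 0], "jaw": 1}, {"xyz": [0, 0, -1.0], "twist": [0, 0, 0], "jaw": 1}, {"xyz": [0, 0, -1.0], "twist": [0, 0, 0], "jaw": 1}], "newtons": 35}}

```text
time_s: 30.95
tool_pos: [0.5064, 0.1628, 0.2235]
tool_rot: [-179.8, -0.0, 96.7]
force: [2.0, 1.3, -7.6]
grip_width: 0.0227
grasp_force: 35.0
```

```bash
python3 -c "
from h import *
st()"
```

```text
t 30.95 tip [0.5064 0.1628 0.0415] rpy [-1.7981e+02 -1.0000e-02  9.6660e+01] F [ 1.99  1.27 -7.63] w 0.0227 g 34.995662569999695 q [ 37.  31. -69. 109.  33.  63. -39.]
```

Emit:
{"method": "servo_tool", "body": {"plan": [{"xyz": [0, 0, 0.1], "twist": [0, 0, 0], "jaw": 0.4}, {"xyz": [0, 0, 0.1], "twist": [0, 0, 0], "jaw": 0.4}, {"xyz": [0, 0, 0.1], "twist": [0, 0, 0], "jaw": 0.4}, {"xyz": [0, 0, 0.1], "twist": [0, 0, 0], "jaw": 0.4}, {"xyz": [0, 0, -2], "twist": [0, 0, 0], "jaw": 0.4}, {"xyz": [0, 0, -5], "twist": [0, 0, 0], "jaw": 0.4}, {"xyz": [0, 3.8, -5], "twist": [0, 0, 0], "jaw": 0.4}, {"xyz": [0, 7.6, -5], "twist": [0, 0, 0], "jaw": 0.4}, {"xyz": [0, 7.6, -5], "twist": [0, 0, 0], "jaw": 0.4}, {"xyz": [0, 7.6, -5], "twist": [0, 0, 0], "jaw": 0.4}]}}

```text
time_s: 31.78
tool_pos: [0.5834, 0.1718, 0.2735]
tool_rot: [-179.8, -0.1, 96.6]
force: [-1.1, -0.1, -0.0]
grip_width: 0.0524
grasp_force: 0.0
```

```bash
python3 -c "
from h import *
cam('top');cam('top');st(); x,y=bed(.038,.118); go(x,y,.031,96.6)"
```

```text
t 31.8833 tip [0.5812 0.1725 0.0913] rpy [-1.7971e+02 -2.0000e-02  9.6740e+01] F [-0.8   0.18  0.18] w 0.0518 g 0.0 q [ 31.  35. -67.  97.  34.  71. -37.]
xyz cm [-0.24  0.2   6.03] twist [-0.3 -0.   0.1] rows 1.4476706860797093
```

Emit:
{"method": "servo_tool", "body": {"plan": [{"xyz": [-0.1, 0.1, 2], "twist": [-0.2, 0, 0], "jaw": 0.4}, {"xyz": [-0.1, 0.1, 4], "twist": [-0.2, 0, 0], "jaw": 0.4}, {"xyz": [-0.1, 0.1, 5.5], "twist": [-0.2, 0, 0], "jaw": 0.4}, {"xyz": [-0.1, 0.1, 6], "twist": [-0.2, 0, 0], "jaw": 0.4}, {"xyz": [-0.1, 0.1, 6], "twist": [-0.2, 0, 0], "jaw": 0.6}, {"xyz": [-0.1, 0.1, 6], "twist": [-0.2, 0, 0], "jaw": 1}, {"xyz": [-0.1, 0.1, 6], "twist": [-0.2, 0, 0], "jaw": 1}, {"xyz": [-0.1, 0.1, 6], "twist": [-0.2, 0, 0], "jaw": 1}, {"xyz": [-0.1, 0.1, 6], "twist": [-0.2, 0, 0], "jaw": 1}, {"xyz": [-0.1, 0.1, 6], "twist": [-0.2, 0, 0], "jaw": 1}], "newtons": 35}}

```text
time_s: 32.72
tool_pos: [0.5831, 0.1711, 0.2143]
tool_rot: [180.0, 0.0, 96.7]
force: [-0.8, 0.3, 2.4]
grip_width: 0.0225
grasp_force: 35.0
```

Emit:
{"method": "servo_tool", "body": {"plan": [{"xyz": [0, 0, 0], "twist": [0, 0, 0], "jaw": 1}, {"xyz": [0, 0, 0], "twist": [0, 0, 0], "jaw": 1}, {"xyz": [0, 0, 0], "twist": [0, 0, 0], "jaw": 1}], "newtons": 35}}

```text
time_s: 32.97
tool_pos: [0.5831, 0.1711, 0.2143]
tool_rot: [180.0, 0.0, 96.7]
force: [-0.7, 0.3, 5.6]
grip_width: 0.0225
grasp_force: 35.0
```

Emit:
{"method": "servo_tool", "body": {"plan": [{"xyz": [0, 0, -0.3], "twist": [0, 0, 0], "jaw": 1}, {"xyz": [0, 0, -0.6], "twist": [0, 0, 0], "jaw": 1}, {"xyz": [0, 0, -0.8], "twist": [0, 0, 0], "jaw": 1}, {"xyz": [0, 0, -1.0], "twist": [0, 0, 0], "jaw": 1}, {"xyz": [0, 0, -1.0], "twist": [0, 0, 0], "jaw": 1}, {"xyz": [0, 0, -1.0], "twist": [0, 0, 0], "jaw": 1}], "newtons": 35}}

```text
time_s: 33.47
tool_pos: [0.5828, 0.1708, 0.223]
tool_rot: [-180.0, 0.0, 96.7]
force: [0.5, 0.0, -7.0]
grip_width: 0.0225
grasp_force: 35.0
```

Moved 8.7 mm to the upper stop. Release, rise and clear the bed toward the robot's right so the top camera can see.

Emit:
{"method": "servo_tool", "body": {"plan": [{"xyz": [0, 0, 0.1], "twist": [0, 0, 0], "jaw": 0.4}, {"xyz": [0, 0, 0.1], "twist": [0, 0, 0], "jaw": 0.4}, {"xyz": [0, 0, 0.1], "twist": [0, 0, 0], "jaw": 0.4}, {"xyz": [0, 0, 0.1], "twist": [0, 0, 0], "jaw": 0.4}, {"xyz": [0, 0, -3], "twist": [0, 0, 0], "jaw": 0.4}, {"xyz": [0, 0, -7], "twist": [0, 0, 0], "jaw": 0.4}, {"xyz": [0, 0, -11], "twist": [0, 0, 0], "jaw": 0.4}, {"xyz": [0, 0, -15], "twist": [0, 0, 0], "jaw": 0.4}, {"xyz": [0, 0, -18], "twist": [0, 0, 0], "jaw": 0.4}, {"xyz": [0, 0, -18], "twist": [0, 0, 0], "jaw": 0.4}]}}

```text
time_s: 34.3
tool_pos: [0.5838, 0.1729, 0.411]
tool_rot: [179.4, -0.1, 96.7]
force: [0.5, 0.3, 0.5]
grip_width: 0.0523
grasp_force: 0.0
```

Emit:
{"method": "servo_tool", "body": {"plan": [{"xyz": [-4, -1, 0], "twist": [0, 0, 3], "jaw": 0.4}, {"xyz": [-8, -2, 0], "twist": [0, 0, 6], "jaw": 0.4}, {"xyz": [-12, -3, 0], "twist": [0, 0, 9], "jaw": 0.4}, {"xyz": [-16, -4, 0], "twist": [0, 0, 12], "jaw": 0.4}, {"xyz": [-20, -4, 0], "twist": [0, 0, 15], "jaw": 0.4}, {"xyz": [-24, -4, 0], "twist": [0, 0, 18], "jaw": 0.4}, {"xyz": [-28, -4, 0], "twist": [0, 0, 18], "jaw": 0.4}, {"xyz": [-32, -4, 0], "twist": [0, 0, 18], "jaw": 0.4}, {"xyz": [-34, -4, 0], "twist": [0, 0, 18], "jaw": 0.4}, {"xyz": [-34, -4, 0], "twist": [0, 0, 18], "jaw": 0.4}]}}

```text
time_s: 35.13
tool_pos: [0.5825, -0.1791, 0.4024]
tool_rot: [-180.0, 0.1, 78.1]
force: [0.2, -0.7, 0.4]
grip_width: 0.0524
grasp_force: 0.0
```

```bash
python3 -c "
from h import *
cam('top'); c=cam('top','top4');s=cam('scene','s4'); st()
i=cv2.imread('pics/top4.png'); j=cv2.imread('pics/s4.png')
y=cv2.inRange(cv2.cvtColor(c['img'],cv2.COLOR_RGB2HSV),(20,120,80),(35,255,255)); n,_,q,ce=cv2.connectedComponentsWithStats(y[150:260,150:280]); print(q[1:,4],ce[1:]+150,[[pix(c,[*bed(s*.038,.117),z]).round(1) for z in (.051,.043)] for s in (-1,1)])
f=lambda i,x0,y0,w,h:cv2.resize(i[y0:y0+h,x0:x0+w],(400,300))
cv2.imwrite('pics/c4.png',np.vstack([np.hstack([f(i,150,145,140,105),f(j,190,170,80,60)]),np.hstack([f(i,0,0,512,384),f(j,280,190,100,75)])]))"
```

```text
t 35.2833 tip [ 0.5827 -0.1703  0.2215] rpy [-1.7998e+02 -6.0000e-02  7.8740e+01] F [0.09 0.88 0.07] w 0.0524 g 0.0 q [ 65.  27. -68.  88.  25.  82. -16.]
[66 65] [[169.84848485 184.06060606]
 [171.53846154 212.8       ]] [[array([171.5, 212.1]), array([172. , 212.6])], [array([169.8, 184. ]), array([170.3, 184.6])]]
```

View pics/c4.png

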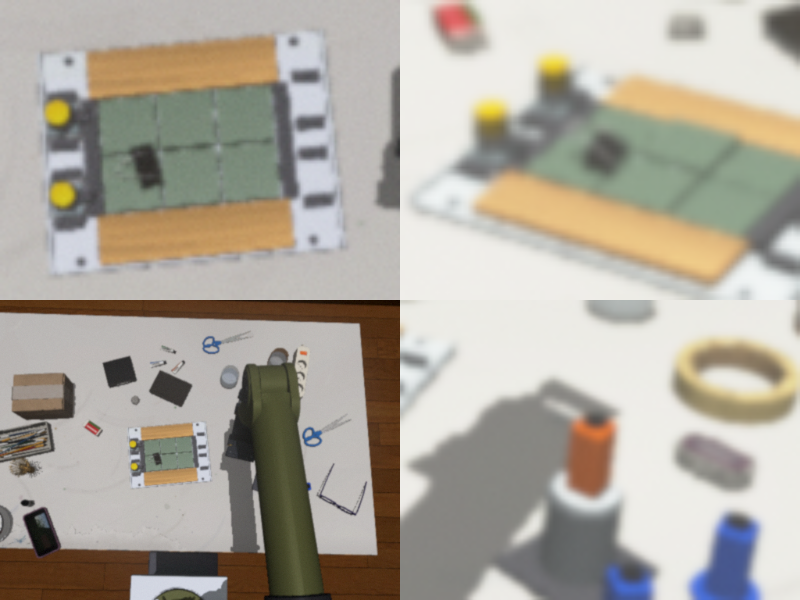

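Both caps are up and the probe is fine, but the clip has since been knocked aside onto the near-left tile, at crop (147,165). It was in place when I looked at 29.5 s. I'll measure it and put it back.

```bash
python3 -c "
from h import *
c=cam('top')
h=cv2.cvtColor(c['img'],cv2.COLOR_RGB2HSV); m=cv2.inRange(h[:,:,2],0,62); q=np.zeros_like(m); q[192:214,192:210]=m[192:214,192:210]
for k in cv2.findContours(q,0,1)[0]:
  if cv2.contourArea(k)>10: print(cv2.boundingRect(k),cv2.minAreaRect(np.array([ray(c,p[0],.028)[:2]*1000 for p in k]).astype(np.float32)))
print(bed(-.028,.056)); go(.49,.03,.2,100)"
```

```text
(198, 196, 8, 14) ((539.2094116210938, 86.79837036132812), (35.61283874511719, 17.184965133666992), 11.671664237976074)
[0.52474908 0.10121063]
xyz cm [ 17.76 -12.96   2.18] twist [  0.   -0.  -21.2] rows 5.2977867547448225
```

```bash
python3 -c "
from h import *
go(.554,.03,.16,105)"
```

```text
xyz cm [18.99 -6.68  6.18] twist [  0.   -0.  -26.2] rows 5.051015750060268
```

Emit:
{"method": "servo_tool", "body": {"plan": [{"xyz": [3.5, -1.2, 1], "twist": [0, 0, -5], "jaw": 0.2}, {"xyz": [7, -2.4, 2], "twist": [0, 0, -10], "jaw": 0.2}, {"xyz": [11, -3.8, 3.5], "twist": [0, 0, -15], "jaw": 0.2}, {"xyz": [15, -5.2, 5], "twist": [0, 0, -20], "jaw": 0.2}, {"xyz": [19, -6.7, 6.2], "twist": [0, 0, -26], "jaw": 0.2}, {"xyz": [19, -6.7, 6.2], "twist": [0, 0, -26], "jaw": 0.2}, {"xyz": [19, -6.7, 6.2], "twist": [0, 0, -26], "jaw": 0.2}, {"xyz": [19, -6.7, 6.2], "twist": [0, 0, -26], "jaw": 0.2}]}}

```text
time_s: 36.0
tool_pos: [0.5539, 0.03, 0.3419]
tool_rot: [180.0, 0.1, 104.9]
force: [0.6, -1.1, -0.6]
grip_width: 0.0696
grasp_force: 0.0
```

```bash
python3 -c "
from h import *
cam('top'); c=cam('wrist','w6'); st()
h=cv2.cvtColor(c['img'],cv2.COLOR_RGB2HSV); m=cv2.inRange(h[:,:,2],0,45); m[222:]=0
for k in cv2.findContours(m,0,1)[0]:
  if cv2.contourArea(k)>200: print(cv2.boundingRect(k),cv2.minAreaRect(k),cv2.minAreaRect(np.array([ray(c,p[0],.03)[:2]*1000 for p in k]).astype(np.float32)))
"
```

```text
t 36.1 tip [0.5547 0.0273 0.16  ] rpy [1.7997e+02 7.0000e-02 1.0460e+02] F [-0.24 -0.21  0.69] w 0.0693 g 0.0 q [ 55.  26. -75. 100.  26.  74. -11.]
(247, 110, 22, 21) ((257.5, 120.0), (20.0, 21.0), 90.0) ((538.21826171875, 87.68431854248047), (19.149002075195312, 17.650285720825195), 15.2392578125)
```

View pics/w6.png

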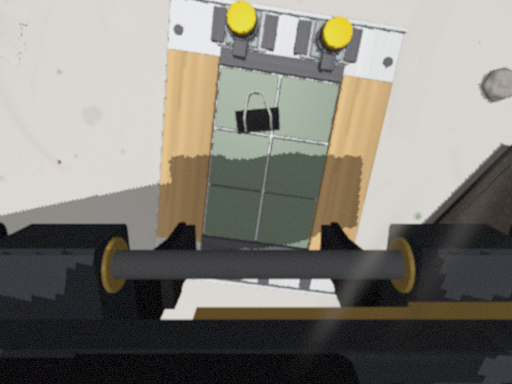

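The wrist view shows the clip body at (257,121), lying on the near-left tile with about 3° tilt; both caps are up. Regrasp at yaw 107.

```bash
python3 -c "
from h import *
go(.5382,.0875,.06,107)"
```

```text
xyz cm [ 6.25 -0.09  9.99] twist [ 0.   0.1 -2.4] rows 2.826249983787486
```

Emit:
{"method": "servo_tool", "body": {"plan": [{"xyz": [3, 0, 3.5], "twist": [0, 0, -2.4], "jaw": 0.2}, {"xyz": [6.2, -0.1, 6], "twist": [0, 0, -2.4], "jaw": 0.2}, {"xyz": [6.2, -0.1, 9], "twist": [0, 0, -2.4], "jaw": 0.2}, {"xyz": [6.2, -0.1, 10], "twist": [0, 0, -2.4], "jaw": 0.2}, {"xyz": [6.2, -0.1, 10], "twist": [0, 0, -2.4], "jaw": 0.2}, {"xyz": [6.2, -0.1, 10], "twist": [0, 0, -2.4], "jaw": 0.2}]}}

```text
time_s: 36.6
tool_pos: [0.5387, 0.0861, 0.2421]
tool_rot: [180.0, 0.0, 106.9]
force: [0.2, 0.3, 0.9]
grip_width: 0.0696
grasp_force: 0.0
```

```bash
python3 -c "
from h import *
cam('top');cam('top');st(); go(.5382,.0875,.0235,107)"
```

```text
t 36.7 tip [0.5391 0.0866 0.0612] rpy [1.7985e+02 4.0000e-02 1.0690e+02] F [-0.26  0.46  0.38] w 0.0697 g 0.0 q [ 45.  31. -69. 107.  32.  65. -19.]
xyz cm [ 0.12 -0.07  3.77] twist [ 0.1  0.  -0.1] rows 0.9054560992396409
```

Emit:
{"method": "servo_tool", "body": {"plan": [{"xyz": [0, 0, 1.5], "twist": [0, 0, 0], "jaw": 0.2}, {"xyz": [0, 0, 2.6], "twist": [0, 0, 0], "jaw": 0.3}, {"xyz": [0, 0, 3.4], "twist": [0, 0, 0], "jaw": 0.35}, {"xyz": [0, 0, 3.7], "twist": [0, 0, 0], "jaw": 0.4}, {"xyz": [0, 0, 3.7], "twist": [0, 0, 0], "jaw": 0.6}, {"xyz": [0, 0, 3.7], "twist": [0, 0, 0], "jaw": 1}, {"xyz": [0, 0, 3.7], "twist": [0, 0, 0], "jaw": 1}, {"xyz": [0, 0, 3.7], "twist": [0, 0, 0], "jaw": 1}, {"xyz": [0, 0, 3.7], "twist": [0, 0, 0], "jaw": 1}, {"xyz": [0, 0, 3.7], "twist": [0, 0, 0], "jaw": 1}], "newtons": 12}}

```text
time_s: 37.53
tool_pos: [0.5378, 0.0879, 0.2049]
tool_rot: [180.0, 0.0, 107.1]
force: [0.6, -0.6, 0.3]
grip_width: 0.0396
grasp_force: 12.0
```

Emit:
{"method": "servo_tool", "body": {"plan": [{"xyz": [0, 0, 0], "twist": [0, 0, 0], "jaw": 1}, {"xyz": [0, 0, 0], "twist": [0, 0, 0], "jaw": 1}], "newtons": 12}}

```text
time_s: 37.7
tool_pos: [0.5378, 0.0879, 0.2049]
tool_rot: [180.0, 0.0, 107.1]
force: [0.0, 0.2, 0.8]
grip_width: 0.0394
grasp_force: 12.0
```

```bash
python3 -c "
from h import *
st(); go(*bed(.028,0),.06,96.6)"
```

```text
t 37.7 tip [0.5378 0.0879 0.0229] rpy [1.7998e+02 1.0000e-02 1.0707e+02] F [0.02 0.22 0.75] w 0.0394 g 12.000038861297071 q [ 42.  33. -66. 108.  35.  62. -21.]
xyz cm [-4.87  3.63 -3.71] twist [ 0.   0.  10.5] rows 1.7072070190511837
```

Emit:
{"method": "servo_tool", "body": {"plan": [{"xyz": [0, 0, -1.5], "twist": [0, 0, 0], "jaw": 1}, {"xyz": [0, 0, -3.7], "twist": [0, 0, 3], "jaw": 1}, {"xyz": [-2.4, 1.8, -3.7], "twist": [0, 0, 7], "jaw": 1}, {"xyz": [-4.8, 3.6, -3.7], "twist": [0, 0, 10], "jaw": 1}, {"xyz": [-4.8, 3.6, -3.7], "twist": [0, 0, 10.5], "jaw": 1}, {"xyz": [-4.8, 3.6, -2.7], "twist": [0, 0, 10.5], "jaw": 1}, {"xyz": [-4.8, 3.6, -1.7], "twist": [0, 0, 10.5], "jaw": 1}, {"xyz": [-4.8, 3.6, -1.5], "twist": [0, 0, 10.5], "jaw": 1}, {"xyz": [-4.8, 3.6, -1.5], "twist": [0, 0, 10.5], "jaw": 1}, {"xyz": [-4.8, 3.6, -1.5], "twist": [0, 0, 10.5], "jaw": 1}]}}

```text
time_s: 38.53
tool_pos: [0.5854, 0.0533, 0.2192]
tool_rot: [-179.9, -0.0, 96.7]
force: [0.4, 0.6, -0.3]
grip_width: 0.0398
grasp_force: 12.0
```

```bash
python3 -c "
from h import *
cam('top');cam('top');st(); go(*bed(.028,0),.0254,96.6)"
```

```text
t 38.6333 tip [0.5859 0.053  0.0378] rpy [179.99   0.    96.64] F [-0.46 -0.76 -0.15] w 0.0397 g 11.99985857703723 q [ 41.  35. -62. 102.  34.  65. -26.]
xyz cm [-0.11  0.07  1.24] twist [0. 0. 0.] rows 0.2990165526034628
```

Emit:
{"method": "servo_tool", "body": {"plan": [{"xyz": [-0.1, 0, 0.6], "twist": [0, 0, 0], "jaw": 1}, {"xyz": [-0.1, 0, 0.9], "twist": [0, 0, 0], "jaw": 1}, {"xyz": [-0.1, 0, 1.1], "twist": [0, 0, 0], "jaw": 1}, {"xyz": [-0.1, 0, 1.2], "twist": [0, 0, 0], "jaw": 1}, {"xyz": [-0.1, 0, 1.25], "twist": [0, 0, 0], "jaw": 1}, {"xyz": [-0.1, 0, 1.25], "twist": [0, 0, 0], "jaw": 1}, {"xyz": [-0.1, 0, 1.25], "twist": [0, 0, 0], "jaw": 1}]}}

```text
time_s: 39.22
tool_pos: [0.5863, 0.0515, 0.2074]
tool_rot: [180.0, 0.0, 96.6]
force: [-2.3, -1.1, 3.7]
grip_width: 0.0395
grasp_force: 12.0
```

```bash
python3 -c "
from h import *
cam('top');cam('top');st()"
```

```text
t 39.3167 tip [0.5863 0.0515 0.0253] rpy [1.800e+02 2.000e-02 9.657e+01] F [-1.79 -0.26  4.08] w 0.0396 g 12.000384740968002 q [ 40.  36. -61. 102.  35.  64. -27.]
```

Contact again. Release, rise, and clear to the right.

Emit:
{"method": "servo_tool", "body": {"plan": [{"xyz": [0, 0, -0.05], "twist": [0, 0, 0], "jaw": 0.45}, {"xyz": [0, 0, -0.05], "twist": [0, 0, 0], "jaw": 0.35}, {"xyz": [0, 0, -0.05], "twist": [0, 0, 0], "jaw": 0.25}, {"xyz": [0, 0, -0.05], "twist": [0, 0, 0], "jaw": 0.25}, {"xyz": [0, 0, -0.05], "twist": [0, 0, 0], "jaw": 0.25}, {"xyz": [0, 0, -1], "twist": [0, 0, 0], "jaw": 0.25}, {"xyz": [0, 0, -4], "twist": [0, 0, 0], "jaw": 0.25}, {"xyz": [0, 0, -8], "twist": [0, 0, 0], "jaw": 0.25}, {"xyz": [0, 0, -12], "twist": [0, 0, 0], "jaw": 0.25}, {"xyz": [0, 0, -16], "twist": [0, 0, 0], "jaw": 0.25}]}}

```text
time_s: 40.15
tool_pos: [0.5859, 0.0519, 0.3694]
tool_rot: [-180.0, -0.0, 96.6]
force: [1.5, 0.1, -0.0]
grip_width: 0.0653
grasp_force: 0.0
```

Emit:
{"method": "servo_tool", "body": {"plan": [{"xyz": [-4, 0, -2], "twist": [0, 0, 3], "jaw": 0.25}, {"xyz": [-8, 0, -2], "twist": [0, 0, 6], "jaw": 0.25}, {"xyz": [-12, 0, -2], "twist": [0, 0, 9], "jaw": 0.25}, {"xyz": [-16, 0, -2], "twist": [0, 0, 12], "jaw": 0.25}, {"xyz": [-20, 0, -2], "twist": [0, 0, 15], "jaw": 0.25}, {"xyz": [-22, 0, -2], "twist": [0, 0, 18], "jaw": 0.25}, {"xyz": [-22, 0, -2], "twist": [0, 0, 18], "jaw": 0.25}, {"xyz": [-22, 0, -2], "twist": [0, 0, 18], "jaw": 0.25}, {"xyz": [-22, 0, -2], "twist": [0, 0, 18], "jaw": 0.25}]}}

```text
time_s: 40.9
tool_pos: [0.6115, -0.165, 0.3876]
tool_rot: [180.0, -0.1, 78.7]
force: [-0.4, 1.0, 0.6]
grip_width: 0.0654
grasp_force: 0.0
```

```bash
python3 -c "
from h import *
cam('top'); c=cam('top','top5');s=cam('scene','s5'); st()
i=cv2.imread('pics/top5.png'); j=cv2.imread('pics/s5.png')
print((pix(c,[*bed(.028,0),.028])-[150,145])*2.857)
f=lambda i,x0,y0,w,h:cv2.resize(i[y0:y0+h,x0:x0+w],(400,300))
cv2.imwrite('pics/c5.png',np.vstack([np.hstack([f(i,150,145,140,105),f(j,190,170,80,60)]),np.hstack([f(i,0,0,512,384),f(j,280,190,100,75)])]))"
```

```text
t 41.05 tip [ 0.6116 -0.1645  0.2055] rpy [ 1.7998e+02 -2.0000e-02  7.8790e+01] F [0.79 0.42 0.77] w 0.0653 g 0.0 q [ 58.  29. -63.  85.  26.  81. -17.]
[184.54618746 116.07306711]
```

View pics/c5.png

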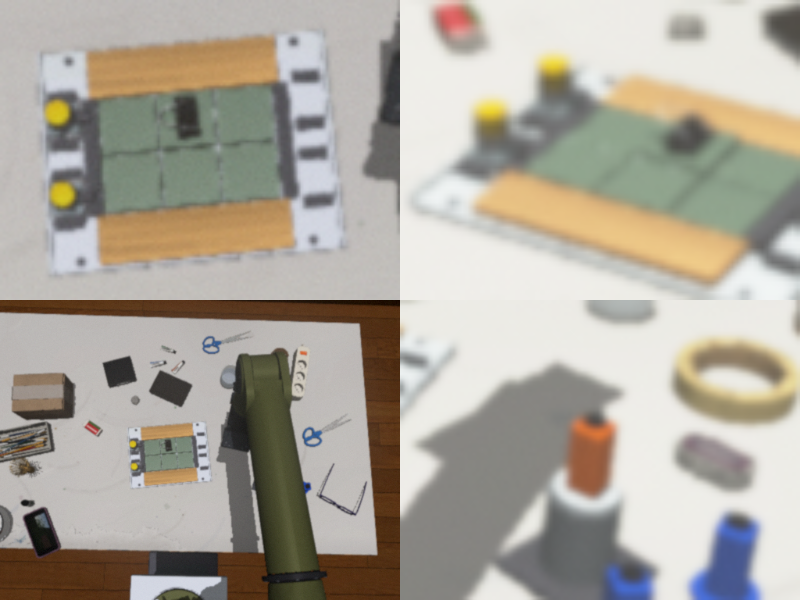

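The clip lies on the far-middle tile at crop (187,117), against the expected (185,116). Both caps are up and the probe hangs upright, so I'm handing in.

```bash
python3 -c "
from h import *
print(env.sign_off())"
```

```text
the job is handed in; nothing more can be done
None
```

I handed the job in: I clamped both caps, touched all six tiles in order (the far-middle one stands highest), hung the probe back in its holder, laid the clip on that tile and opened both caps again; the clip got knocked off once after I placed it, so I put it back, and the last picture shows everything where it should be, but hand-in returned no verdict.

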